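# Tag the machine out and grease its bearing

### The arm

A 6-joint arm with a two-finger parallel gripper is mounted at the origin on the work surface. World frame = base frame: x ahead of the robot, y to its left, z up, the work surface at z = 0. Lengths are in m, angles in rad, forces in N, time in s.
With the tool pointing down it reaches from about 0.35 to 0.85 m from the base axis. Payload 8.1 kg.
Tool frame: the origin (TCP) lies at the very end of the fingers, on their centre line; the grasp point (between the pads) lies 19 mm behind it; z points along the fingers, x is the direction in which the jaws open and shut, and the axes are right-handed (so a half turn about z gives the same grasp; the last joint's range is limited). The gripper opens to 93 mm and grips with 3 to 60 N. Pads are 15 mm wide; open, the fingers measure 128 mm over their backs; the gripper's body (75 mm by 188 mm) begins 65 mm behind the grasp point.
Start: joints at [-1.423, 0.13, 1.488, -0, 1.523, -0.085], TCP at [0.138, -0.584, 0.219] pointing down, gripper open.
Joint ranges: [-2.96, 2.96], [-0.89, 2.26], [0.02, 2.5], [-1.34, 4.48], [0, 2.73], [-2.66, 2.66]. Speed limits (rad/s): [2.39, 2.39, 2.79, 3.14, 3.14, 3.14].

### API

Orientations are given as a rotation vector (axis times angle).
In Python, from plant import robot gives the robot as it stands. The module is installed in compiled form; this text tells all that it offers.
- The arm moves only by the tool jog_arm, never from a script. Its argument "commands" is one flat list of numbers, 5 for each row, row after row: the gripper's target within -1 to 1 (shut at 1, half-way at 0, fully open at -1), then the shift along the tool's x, y, z in m, then the turn about the tool's z in degrees. A call has 1 to 20 rows; each row shifts and turns the commanded pose from where the row before left it, along the tool's axes as they then stand; what a row does not reach is not made up. A row lasts 1/12 s, in which the tool goes at most 41.7 mm and 7.16 degrees, less where a joint would pass 70% of its speed; a pose out of reach is approached as far as the arm can. A call is refused whole if a number of a shift passes 0.0417 or a number of a turn 7.16, either way. A call with a gripper value outside its range is refused whole. The fingers move at their own pace and stop on an object; "grip_force" is the grip in N (left out, the last holds). Time passes only in rows, so rows that do not move let the fingers close. It gives the time, the measured TCP pose, the force and the opening at its end, in the units of the state.
- robot.read_state(): the state, without advancing time (a new reading comes with each control period).
- robot.read_camera(name): name is "scene" or "top" or "wrist"; returns a dict with "img" (480x640x3 uint8, blue, green, red), "vfov" (degrees; the focal length in pixels is half the picture's height over the tangent of half this angle, whatever the lens; pixels are square), "cx", "cy" (the principal point, pixels), "k1" (the pictures are not rectified: a ray, as slopes to the right and down, at radius r is drawn at 1 + k1 r^2 times it, then the intrinsics apply), "extrinsics" (4x4, takes a point from world to camera coordinates). Camera axes: x right, y down, z forward; pixel columns grow to the right and rows downward; lengths in m; the calibration is good to about 2 mm. A picture is of the moment at which its call begins. There is no depth.
- robot.close_job(): hands the job in, once; it reports no verdict.
Trained networks look in a picture, given as the dict that the camera call returned (one of the last four; its "shot" number tells which), for a name from the list of things; names that differ only in an ending like _2 or _b are one class to them, and where a whole thing is asked for, a point or a joint stands for the part that bears it (a point fixed in the world has none). Each returns a list of dicts, best first, with "score" (0 to 1); they miss things now and then, are a little off and sometimes report something else, mostly with a low value. They report only what shows in the picture. A call takes as long as a camera call. They do not tell look-alikes from the thing itself.
- robot.recognise(thing, picture): "box" ([centre column, centre row, width, height] as shares, 0 to 1, of the picture: columns of its width, rows of its height, round what is visible of it).
- robot.pinpoint(thing, picture): "position" ([row, column] as shares, 0 to 1, of the picture: columns of its width, rows of its height: a listed point, or the origin of a listed thing).
The state is a dict: "t": time; "q": joint angles; "dq": joint speeds; "joint_torque": joint torques, N m; "tool_pos": TCP position; "orientation": TCP orientation; "force": force on the tool from outside, world axes, zero at the start; "wrist_torque": the same for the moment, N m; "opening": finger opening in m.
Only numpy, scipy, OpenCV 4.12 (cv2) and the standard library are available. Lean on these libraries where they do the work, as an engineer would, in place of code of your own. Each camera call takes 0.05 s, during which the arm holds its last target.

### The job

Before greasing, hang the plywood warning tag by its hole on the peg of the grey stop box and let go of it. Then take the greaser out of its wooden stand, press its coupler squarely onto the bearing's tilted grease nipple until it snaps over and sits fully home against the boss, and finish while still gripping it and holding it pressed home against the nipple's spring. Leave everything else on the bench where it is.

Things in the scene. Friction and masses are not known exactly. Their poses are not given: they have to be found in the camera images.
- tag: Flat plywood warning tag, 116 long (its x) x 46 wide (its y) x 5 mm thick, 50 g, lying flat on the bench with a black disc on its upper face. Origin: centre of its underside; +x points to the end with the hole, +z out of the face that is up at the start. A good place to grip it is across the 46 mm width, 8 mm from the origin on the side away from the hole.
- tag_hole (a point): Centre of the tag's 28 mm through hole: 36 mm from the tag's origin along its +x, half way through the thickness; the rim beyond the hole is 8 mm wide.
- stop_box: Grey steel stop box of the machine, fixed, 90 deep (x) x 120 wide (y) x 210 mm tall, with a black rotary switch on top (to 236 mm). Origin: centre of its underside. Its front face is 45 mm from the origin on its -x side and bears the peg; the box is turned roughly towards the robot, by a different yaw each time.
- peg_root (a point): Where the axis of the peg leaves the middle of the stop box's front face, 135 mm above the bench. The peg is a straight 8 mm steel rod, 60 mm long, leaning 45 degrees upwards away from the face; no head. A tag put level over its upper part and let go swings down and hangs against the face, its hole end up.
- peg_tip (a point): Tip of the same peg: 42 mm out from the face and 42 mm higher than peg_root (about 177 mm above the bench).
- greaser: Push-type hand greaser, one rigid steel piece, 350 g, 116 mm long, upright, mouth down in the stand. Origin: centre of the coupler's mouth (lower end); +z along its axis up to the handle. Coupler 38 to 39 mm diameter from z 0 to 45 mm, flange 52 mm diameter from 45 to 51, round handle 30 mm diameter from 51 to 111, then a cap. Grip the handle 15 to 25 mm above the flange.
- coupler_lip (a point): Point on the greaser's axis 11 mm above its mouth, at the upper edge of the inner lip that snaps behind the balls. Bore: funnel from 28 mm diameter at the mouth to 16 mm at 8 mm depth, 16 mm lip from 8 to 11 mm, 25 mm wide groove to 23 mm, then 16 mm again to the roof at 32 mm depth.
- stand: Fixed wooden block 84 x 84 x 35 mm with a 44 mm wide, 25 mm deep square recess in its top, in which the greaser stands. Origin: centre of the underside; the recess floor is 10 mm above the bench.
- bearing: Fixed grey bearing block on the bench: foot 150 (x) x 46 (y) x 18 mm, round housing 76 mm diameter about a 25 mm shaft along y at 50 mm height (shaft ends 50 mm to -y and 80 mm to +y). Origin: centre of the underside. A 42 mm boss with the nipple stands out of the housing, leaning 30 degrees from vertical towards the block's own -x.
- nipple: Fixed grease nipple. Origin: centre of the flat boss face it rises from, 95 mm above the bench; +z outwards along its axis, 30 degrees from vertical. Post 14 mm diameter, 30 mm high, coned tip; three sprung balls (20 mm across, 18 mm above the face). Fully home, the greaser's mouth rests on the boss face: greaser and nipple origins and z axes coincide, any turn about z.
- valve_pin (a joint): How far the nipple's sprung brass tip pin (8 mm diameter, top 40 mm above the boss face when free) is pressed down along the axis: 0 free, 0.008 m with the coupler fully home, about 0.004 m snapped on but not pushed. Spring 2.4 N rising to 7 N; the snap over the balls takes up to about 15 N in all.
- screwdriver: Screwdriver with a wooden handle lying in front of the bearing. Bystander, to be left alone; origin at the centre of its underside or on its axis.
- mallet: Hammer lying beyond the middle of the bench. Bystander, to be left alone; origin at the centre of its underside or on its axis.
- tape_box: Blue tape measure, 60 x 60 x 36 mm. Bystander, to be left alone; origin at the centre of its underside or on its axis.
- offcut: Wooden offcut, 160 x 50 x 22 mm. Bystander, to be left alone; origin at the centre of its underside or on its axis.
- wax_jar: Amber glass jar with steel lid, 64 mm diameter, 60 mm high. Bystander, to be left alone; origin at the centre of its underside or on its axis.
- brush: Bench brush lying near the stand. Bystander, to be left alone; origin at the centre of its underside or on its axis.
- dowel: Wooden dowel, 18 mm diameter, 100 mm long. Bystander, to be left alone; origin at the centre of its underside or on its axis.
Things that resemble listed ones, but are neither listed nor needed, are in the scene too. Leave any yellow look-alike of the greaser alone. Of the things that look like the tag, take the one that is farthest to the robot's right at the start.

How it is judged:
On the way, in this order (a step that is already met when the one before it is completed fails the run):
1. the tag hangs by its hole on the stop box's peg, let go (distance between tag_hole and peg_root below 0.045 m and angle between tag's own x axis and vertical below 0.5 rad and contact force between tag and stop_box above 0.1 N and contact force between tag and the fingers below 0.05 N and linear speed of tag below 0.05 m/s), for 0.2 s.
2. the coupler is snapped onto the nipple and pressed fully home (value of joint valve_pin above 0.006 m and z of greaser in the frame of nipple below 0.0028 m and distance between greaser and nipple below 0.005 m and angle between the z axis of greaser and the z axis of nipple, either way round below 0.1 rad and contact force between greaser and bearing above 3 N and contact force between greaser and the fingers above 2 N), for 0.3 s.
At the end, for the whole second after the job is handed in: Tag untouched and still on the peg: hole within 45 mm of the peg root, hole end up within 0.5 rad. Greaser gripped and held on the nipple: mouth within 2.8 mm of the boss face (5 mm overall), axes within 0.1 rad, valve pin in over 6 mm, over 3 N on the bearing (all of step 1 and all of step 2); the arm keeps its last pose, push and grip.
It fails at once if a bystander is moved by more than 30 mm (distance of any of screwdriver, mallet, tape_box, offcut, wax_jar, brush, dowel from where it was at the start of the episode above 0.03 m).
It also fails if it takes over 64 s, if anything falls off the work surface, if the arm or the gripper's body presses on something with over 40 N, if the wrist force passes 120 N, or if a joint passes its speed limit or range.

## Working session

There is one attempt and no reset: what is moved stays moved. The work goes in short steps, Python scripts to look and compute and a tool call to move; the robot and the scene stay as the last step left them, time stands still between calls to the robot, and variables do not carry over. Pictures are saved under pics/ and viewed, and the job is handed in when it is done.

Besides the shell and the picture viewer there is one more tool, called by a JSON object that holds its "fn" and its "kwargs", one argument or row to a line. jog_arm: Moves the arm, as the interface text tells. Its arguments: {"type":"object","properties":{"commands":{"type":"array"},"grip_force":{"type":"number"}},"required":["commands"]}

```bash
mkdir -p pics
cat > h.py <<'E'
import numpy as np, cv2, pickle
from scipy.spatial.transform import Rotation as R
def save(name,p):
    cv2.imwrite(f'pics/{name}.png',p['img']); pickle.dump(p,open(f'pics/{name}.pkl','wb'))
def load(name): return pickle.load(open(f'pics/{name}.pkl','rb'))
def K(p):
    f=240/np.tan(np.radians(p['vfov'])/2); return f
def ray(p,u,v):
    f=K(p); x=(u-p['cx'])/f; y=(v-p['cy'])/f
    rd=np.hypot(x,y); r=rd
    for _ in range(30): r=rd/(1+p['k1']*r*r)
    s=r/rd if rd>0 else 1
    d=np.array([x*s,y*s,1.]); E=np.array(p['extrinsics']); Rm=E[:3,:3]; t=E[:3,3]
    return -Rm.T@t, Rm.T@d
def onz(p,u,v,z):
    o,d=ray(p,u,v); return o+d*(z-o[2])/d[2]
def proj(p,X):
    E=np.array(p['extrinsics']); X=np.atleast_2d(X); c=X@E[:3,:3].T+E[:3,3]
    x=c[:,0]/c[:,2]; y=c[:,1]/c[:,2]; s=1+p['k1']*(x*x+y*y); f=K(p)
    return np.c_[p['cx']+f*x*s,p['cy']+f*y*s]
def tri(obs):
    A=np.zeros((3,3));b=np.zeros(3)
    for p,u,v in obs:
        o,d=ray(p,u,v); d=d/np.linalg.norm(d); M=np.eye(3)-np.outer(d,d); A+=M;b+=M@o
    X=np.linalg.solve(A,b)
    return X,[np.hypot(*(proj(p,X)[0]-[u,v])).round(2) for p,u,v in obs]
E
cat > a.py <<'E'
from h import *
from plant import robot
s=robot.read_state(); print({k:np.round(v,3).tolist() for k,v in s.items()})
for n in ['scene','top','wrist']:
    p=robot.read_camera(n); save(n+'0',p); print(n,p['vfov'],p['cx'],p['cy'],p['k1'],p['shot'],np.round(p['extrinsics'],3).tolist())
    for th in ['tag','tag_hole','stop_box','peg_root','peg_tip','greaser','coupler_lip','stand','bearing','nipple']:
        r=robot.pinpoint(th,p); print(th,[(round(a['score'],2),round(a['position'][1]*640,1),round(a['position'][0]*480,1)) for a in r[:5]])
E
python3 a.py
```

```text
{'t': 0.0, 'q': [-1.423, 0.131, 1.489, -0.0, 1.523, -0.085], 'dq': [0.0, 0.0, 0.001, -0.001, -0.0, 0.001], 'joint_torque': [-0.001, -55.986, -49.175, 0.077, 0.036, -0.0], 'tool_pos': [0.138, -0.583, 0.218], 'orientation': [-2.463, 1.948, 0.002], 'force': [-0.602, -0.089, 1.303], 'wrist_torque': [0.014, -0.031, 0.02], 'opening': 0.093}
scene 57.85058456833862 321.0012378984861 239.6014643796706 -0.0029540449623979784 1 [[0.761, 0.649, -0.007, -0.331], [0.468, -0.556, -0.687, -0.158], [-0.45, 0.519, -0.727, 1.259], [0.0, 0.0, 0.0, 1.0]]
tag [(0.86, 341.5, 240.4), (0.85, 330.9, 164.0), (0.2, 403.8, 267.6)]
tag_hole [(0.56, 357.5, 244.1), (0.55, 339.1, 172.9)]
stop_box [(0.69, 435.0, 196.7), (0.68, 347.2, 338.1)]
peg_root [(0.7, 430.7, 159.8), (0.52, 128.6, 371.2)]
peg_tip [(0.61, 414.2, 149.0)]
greaser [(0.92, 246.3, 409.5), (0.74, 215.7, 370.5), (0.5, 212.2, 369.6), (0.32, 259.6, 275.4)]
coupler_lip [(0.94, 211.7, 365.9), (0.74, 249.3, 409.4)]
stand [(0.93, 212.7, 370.5)]
bearing [(0.72, 343.9, 340.5), (0.48, 126.9, 370.3)]
nipple [(0.46, 335.2, 304.6)]
top 52.8596831418264 323.8220970
[... 259 characters left out ...]
, 246.9), (0.6, 191.9, 331.5)]
stop_box [(0.81, 165.9, 220.9)]
peg_root [(0.95, 160.4, 228.9)]
peg_tip [(0.78, 166.7, 241.6), (0.44, 434.6, 255.9)]
greaser [(0.94, 445.6, 218.5), (0.66, 439.9, 256.9), (0.32, 352.8, 197.9)]
coupler_lip [(0.74, 438.6, 257.7), (0.64, 439.9, 215.3)]
stand [(0.8, 434.2, 256.1)]
bearing [(0.92, 354.1, 198.0), (0.24, 273.0, 259.6)]
nipple [(0.4, 354.1, 204.4)]
wrist 69.4568800546869 323.80643222999595 239.388089432972 -0.007101815267753111 3 [[0.231, -0.973, -0.0, -0.6], [-0.933, -0.221, 0.285, -0.034], [-0.277, -0.066, -0.959, 0.391], [0.0, 0.0, 0.0, 1.0]]
tag []
tag_hole []
stop_box []
peg_root []
peg_tip []
greaser []
coupler_lip []
stand []
bearing []
nipple []
```

View pics/scene0.png

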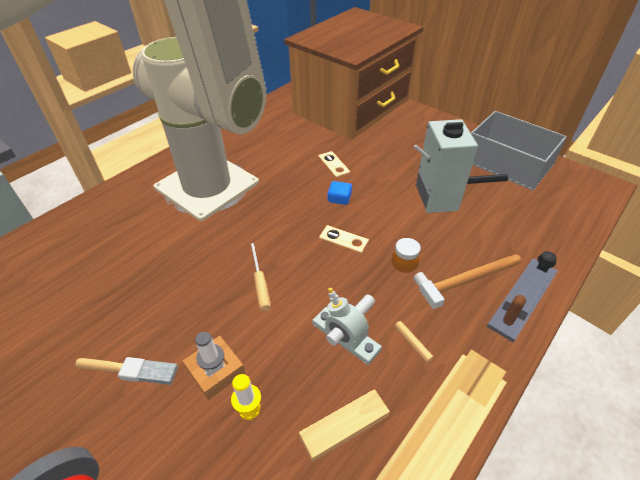

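View pics/top0.png

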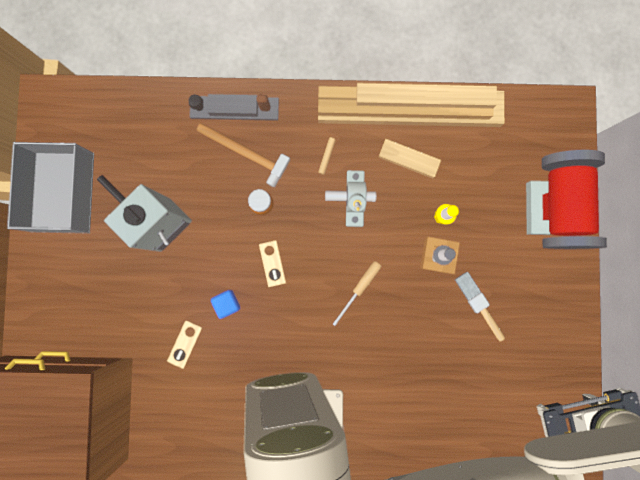

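View pics/wrist0.png

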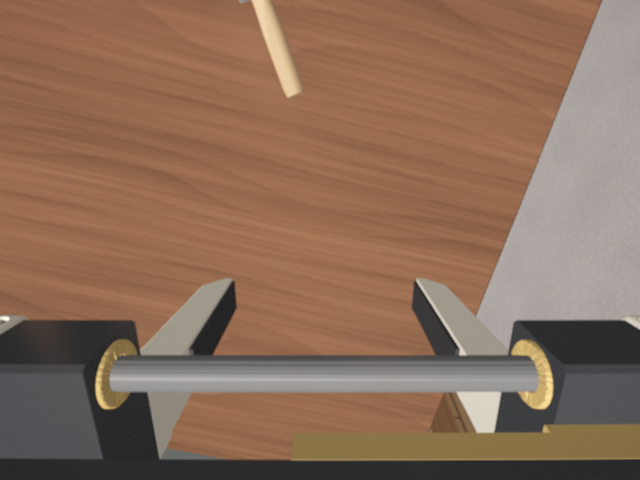

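Run:
```python
from h import *
t=load('top0');s=load('scene0')
for uv in [(271,262),(184,344)]: print(onz(t,*uv,0.005))
a=cv2.resize(t['img'][215:375,140:300],None,fx=5,fy=5,interpolation=cv2.INTER_CUBIC)
cv2.imwrite('pics/c1.png',a[:600,:])
b=cv2.resize(t['img'][170:270,95:215],None,fx=5,fy=5,interpolation=cv2.INTER_CUBIC)
cv2.imwrite('pics/c2.png',b)
b=cv2.resize(s['img'][110:220,390:490],None,fx=5,fy=5,interpolation=cv2.INTER_CUBIC)
cv2.imwrite('pics/c3.png',b)
```

```text
[0.4398204  0.08778042 0.005     ]
[0.21857951 0.31202116 0.005     ]
```

View pics/c1.png

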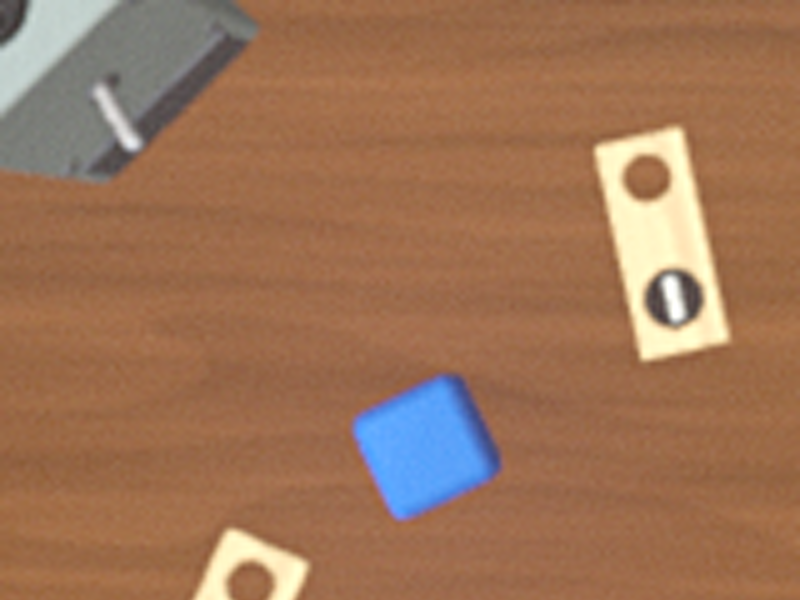

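View pics/c2.png

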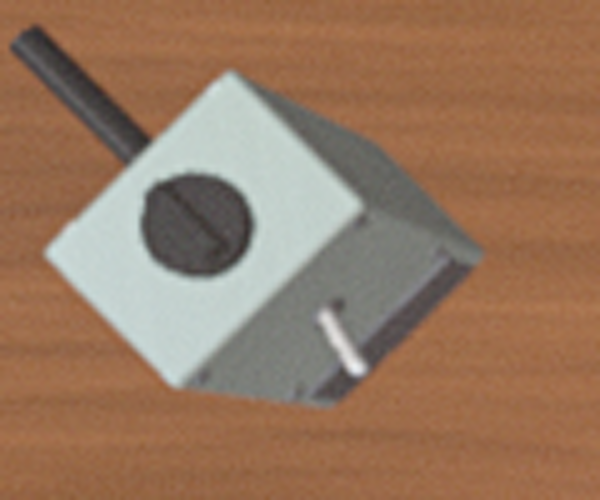

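View pics/c3.png

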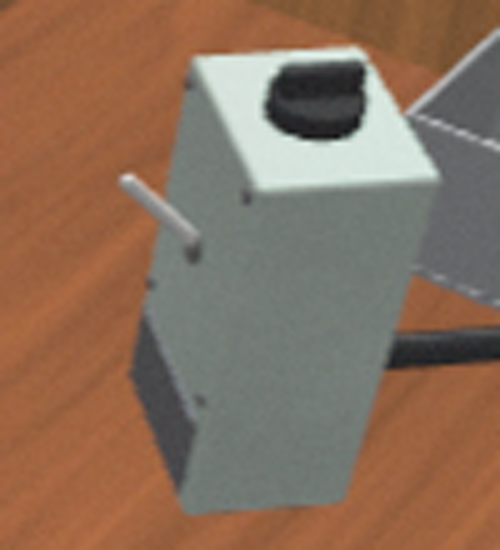

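Run:
```python
from h import *
from scipy.optimize import least_squares
t=load('top0');s=load('scene0')
def cc(pts,ox,oy,k=5): return (np.array(pts,float)+.5)/k-.5+[ox,oy]
tagpx=cc([(595,147),(682,126),(730,341),(641,361),(647,177)],140,215)
# model: corners hole end
m=np.array([[58,23],[58,-23],[-58,-23],[-58,23],[36,0]])/1000
zz=np.array([5,5,5,5,3.5])/1000
def T(v,m,z): 
    c,si=np.cos(v[2]),np.sin(v[2]); return np.c_[m[:,0]*c-m[:,1]*si+v[0],m[:,0]*si+m[:,1]*c+v[1],z]
r=least_squares(lambda v:(proj(t,T(v,m,zz))-tagpx).ravel(),[.44,.088,0])
print('tag',r.x,np.degrees(r.x[2]),r.fun.round(1)); 
print('tag pinpoint scene', onz(s,341.5,240.4,0.),onz(s,357.5,244.1,.0025),'pred',proj(s,T(r.x,np.array([[0,0],[.036,0]]),np.array([0,.0025]))))
# box
bx=cc([(232,70),(365,207),(180,387),(45,253)],95,170)
mb=np.array([[45,-60],[-45,-60],[-45,60],[45,60]])/1000
r=least_squares(lambda v:(proj(t,T(v,mb,np.full(4,.21)))-bx).ravel(),[.55,.35,-.7])
print('box',r.x,np.degrees(r.x[2]),r.fun.round(1))
v=r.x
# scene top corners
bs=cc([(193,57),(357,47),(440,180),(258,190)],390,110)
print('box scene pred',proj(s,T(v,mb,np.full(4,.21))).round(1),bs)
def res(v): return np.r_[(proj(t,T(v,mb,np.full(4,.21)))-bx).ravel(),(proj(s,T(v,mb[[1,0,3,2]]*1,np.full(4,.21)))-bs).ravel()]
# peg
tipT=cc([(362,373)],95,170)[0]; rootT=cc([(325,312)],95,170)[0]
tipS=cc([(124,178)],390,110)[0]; rootS=cc([(194,243)],390,110)[0]
print('tip',tri([(t,*tipT),(s,*tipS)]),'root',tri([(t,*rootT),(s,*rootS)]))
print('model tip',T(v,np.array([[-.0874,0],[-.045,0]]),np.array([.1774,.135])))
print('net tip',tri([(t,166.7,241.6),(s,414.2,149.)]),'root',tri([(t,160.4,228.9),(s,430.7,159.8)]))
# greaser, stand
print('stand',onz(t,434.2,256.1,0),onz(s,212.7,370.5,0),tri([(t,434.2,256.1),(s,212.7,370.5)]))
print('lip',tri([(t,438.6,257.7),(s,211.7,365.9)]))
print('bearing',tri([(t,354.1,198.),(s,343.9,340.5)]),'nip',tri([(t,354.1,204.4),(s,335.2,304.6)]))
for n,im,(x0,y0,x1,y1) in [('c4',t,(310,150,400,240)),('c5',s,(300,275,400,365)),('c6',t,(405,190,485,280)),('c7',s,(170,320,280,430))]:
    cv2.imwrite(f'pics/{n}.png',cv2.resize(im['img'][y0:y1,x0:x1],None,fx=5,fy=5,interpolation=cv2.INTER_CUBIC))
```

```text
tag [0.43653082 0.0851342  0.24363731] 13.959389427936214 [ 0.3  0.  -0.3  0.4 -0.5 -0.2  0.4 -0.4  0.1  0.2]
tag pinpoint scene [0.43609257 0.07852603 0.        ] [0.47620688 0.09253521 0.0025    ] pred [[343.25464246 239.03601498]
 [356.30582376 242.9240609 ]]
box [0.53464871 0.37549445 0.80927963] 46.36830748263945 [ 0.1 -0.7  0.9 -0.4 -0.3  1.1 -0.7 -0. ]
box scene pred [[477.8 145.6]
 [440.5 148.1]
 [426.7 120.7]
 [461.3 118.5]] [[428.2 121. ]
 [461.  119. ]
 [477.6 145.6]
 [441.2 147.6]]
tip (array([0.47316361, 0.31220108, 0.1798171 ]), [np.float64(0.45), np.float64(0.43)]) root (array([0.50365611, 0.34424948, 0.13719542]), [np.float64(0.06), np.float64(0.05)])
model tip [[0.47434096 0.31223518 0.1774    ]
 [0.50359781 0.34292389 0.135     ]]
net tip (array([0.47706566, 0.31420571, 0.16984234]), [np.float64(1.02), np.float64(0.97)]) root (array([0.51128167, 0.34288404, 0.13654672]), [np.float64(0.04), np.float64(0.04)])
stand [ 0.46441874 -0.35021732  0.        ] [ 0.46208945 -0.36348187  0.        ] (array([ 0.46130359, -0.35718806, -0.00899988]), [np.float64(2.22), np.float64(3.05)])
lip (array([ 0.45944664, -0.36008612,  0.01103127]), [np.float64(0.31), np.float64(0.42)])
bearing (array([ 0.61729218, -0.13486665, -0.01151792]), [np.float64(1.09), np.float64(1.41)]) nip (array([ 0.58598006, -0.12868406,  0.08417357]), [np.float64(1.04), np.float64(1.31)])
```

View pics/c4.png

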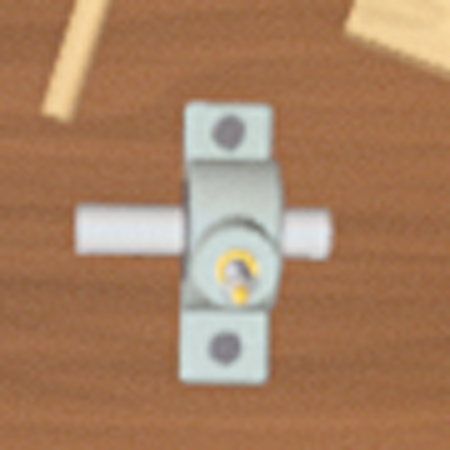

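View pics/c5.png

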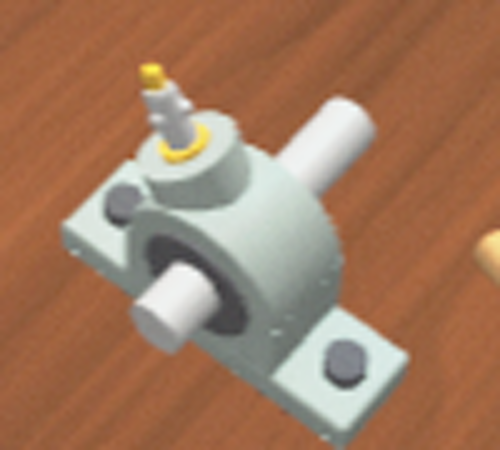

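View pics/c6.png

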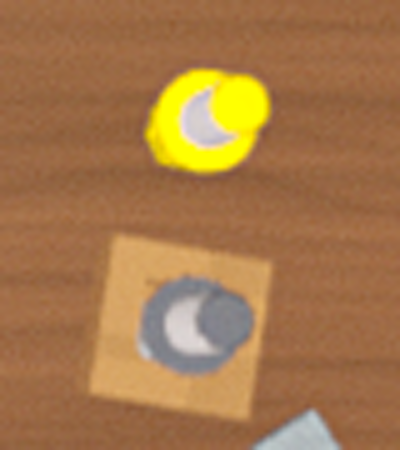

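View pics/c7.png

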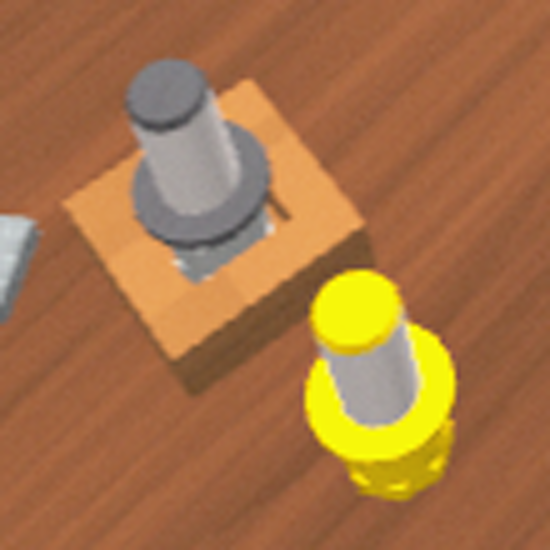

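Run:
```python
from h import *
from scipy.optimize import least_squares
t=load('top0');s=load('scene0')
def cc(pts,ox,oy,k=5): return (np.array(pts,float)+.5)/k-.5+[ox,oy]
def T(v,m): 
    c,si=np.cos(v[2]),np.sin(v[2]); m=np.array(m,float)/1000; return np.c_[m[:,0]*c-m[:,1]*si+v[0],m[:,0]*si+m[:,1]*c+v[1],m[:,2]]
mt=[[75,23,18],[75,-23,18],[-75,-23,18],[-75,23,18],[-46,0,129.6],[-26,0,95]]
bt=cc([(185,102),(272,103),(267,383),(180,381),(239,291),(236,270)],310,150)
ms=[[75,-23,18],[75,23,18],[-75,-23,18],[-46,0,129.6],[-26,0,95]]
# scene: which corners
r=least_squares(lambda v:(proj(t,T(v,mt))-bt).ravel(),[.6,-.13,0]); print(r.x,np.degrees(r.x[2]),r.fun.round(1))
print('scene pred crop',((proj(s,T(r.x,mt))-[300,275]+.5)*5).round())
bsc=cc([(408,355),(338,432),(62,225),(151,68),(184,145)],300,275)
v0=r.x
# stand
m=[[42,42,35],[42,-42,35],[-42,-42,35],[-42,42,35]]
st=cc([(115,235),(272,262),(248,418),(90,393)],405,190)
r=least_squares(lambda v:(proj(t,T(v,m))-st).ravel(),[.46,-.35,0]); print('stand top',r.x,np.degrees(r.x[2]),r.fun.round(1))
print('scene pred crop',((proj(s,T(r.x,m))-[170,320]+.5)*5).round(), '(250,80),(363,222),(175,360),(63,203)')
ss=cc([(363,222),(175,360),(63,203),(250,80)],170,320)
print('greaser cap',tri([(t,*cc([(225,317)],405,190)[0]),(s,*cc([(167,93)],170,320)[0])]),'flange',tri([(t,*cc([(190,325)],405,190)[0]),(s,*cc([(201,184)],170,320)[0])]))
```

```text
[ 0.61570614 -0.13276021 -0.00297882] -0.17067381179091798 [ 0.1 -0.2 -0.2 -0.  -0.1 -0.4  0.  -0.4  0.2  1.4 -0.1 -0.5]
scene pred crop [[412. 354.]
 [345. 434.]
 [ 59. 223.]
 [129. 154.]
 [148.  66.]
 [187. 146.]]
stand top [ 0.46629411 -0.35952938 -0.14775913] -8.465974689345593 [-0.1 -0.1  0.  -0.1  0.1  0.3 -0.  -0.1]
scene pred crop [[366. 221.]
 [175. 360.]
 [ 63. 203.]
 [249.  77.]] (250,80),(363,222),(175,360),(63,203)
greaser cap (array([ 0.46732996, -0.35942471,  0.12353997]), [np.float64(0.21), np.float64(0.29)]) flange (array([ 0.46601366, -0.35936737,  0.05603234]), [np.float64(0.26), np.float64(0.35)])
```

{"fn": "jog_arm", "kwargs": {
  "commands": [-1,-0.029,-0.022,0.003,0,-1,-0.029,-0.022,0.003,0,-1,-0.029,-0.022,0.003,0,-1,-0.029,-0.022,0.003,0,-1,-0.029,-0.022,0.003,0,-1,-0.029,-0.022,0.003,0,-1,-0.029,-0.022,0.003,0,-1,-0.029,-0.022,0.003,0,-1,-0.029,-0.022,0.003,0,-1,-0.029,-0.022,0.003,0,-1,-0.029,-0.022,0.003,0,-1,-0.029,-0.022,0.003,0,-1,-0.029,-0.022,0.003,0,-1,-0.029,-0.022,0.003,0,-1,-0.029,-0.022,0.003,0,-1,-0.029,-0.022,0.003,0,-1,-0.029,-0.022,0.003,0,-1,-0.029,-0.022,0.003,0,-1,-0.029,-0.022,0.003,0,-1,-0.029,-0.022,0.003,-0.7],
  "grip_force": 30
}}

```text
t: 3.32
tool_pos: [0.4333, 0.0841, 0.1588]
orientation: [-2.476, 1.933, -0.001]
force: [0.3, -0.4, 0.8]
opening: 0.0933
```

{"fn": "jog_arm", "kwargs": {
  "commands": [-1,0,0,0,0,-1,0,0,0,0,-1,0,0,0,0]
}}

```text
t: 3.57
tool_pos: [0.4325, 0.082, 0.1585]
orientation: [2.477, -1.932, -0.0]
force: [-0.4, 0.0, -0.9]
opening: 0.093
```

```bash
cat >> h.py <<'E'
def st(robot):
    s=robot.read_state(); Rm=R.from_rotvec(s['orientation']).as_matrix()
    print('t',round(s['t'],2),'pos',np.round(s['tool_pos'],4),'yaw',np.degrees(np.arctan2(Rm[1,0],Rm[0,0])).round(2),'zax',Rm[:,2].round(3),'F',np.round(s['force'],2),'M',np.round(s['wrist_torque'],3),'open',round(s['opening'],4),'q',np.round(s['q'],2))
    return s,Rm
def to(robot,X):
    s,Rm=st(robot); print('shift',(Rm.T@(np.array(X)-s['tool_pos'])).round(4))
E
python3 - <<'E'
from h import *
from plant import robot
to(robot,[.4287,.0832,.001])
p=robot.read_camera('wrist'); save('w1',p)
for th in ['tag','tag_hole']: print(th,[(round(a['score'],2),round(a['position'][1]*640,1),round(a['position'][0]*480,1)) for a in robot.pinpoint(th,p)])
E
```

```text
t 3.57 pos [0.4325 0.082  0.1585] yaw -75.91 zax [-0.001 -0.    -1.   ] F [-0.38  0.01 -0.87] M [-0.005  0.031  0.03 ] open 0.093 q [ 0.07 -0.28  1.99 -0.    1.43  1.4 ]
shift [-0.0022  0.0033  0.1575]
tag [(0.93, 322.5, 215.4)]
tag_hole [(0.83, 322.7, 177.2)]
```

View pics/w1.png

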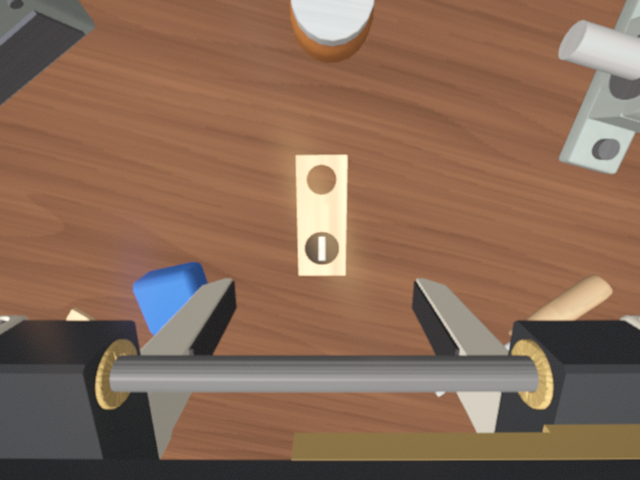

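Run:
```python
from h import *
from scipy.optimize import least_squares
p=load('w1')
m=np.array([[58,23],[58,-23],[-58,-23],[-58,23],[36,0]])/1000
zz=np.array([5,5,5,5,3.5])/1000
px=np.array([(296,154),(347.5,154),(346,275.5),(298,275.5),(321.2,180)])
def T(v,m,z): 
    c,si=np.cos(v[2]),np.sin(v[2]); return np.c_[m[:,0]*c-m[:,1]*si+v[0],m[:,0]*si+m[:,1]*c+v[1],z]
r=least_squares(lambda v:(proj(p,T(v,m,zz))-px).ravel(),[.44,.088,0.2])
print('tag',r.x,np.degrees(r.x[2]),r.fun.round(1));
```

```text
tag [0.43657092 0.08499651 0.24742525] 14.176422768732813 [-0.1  0.8 -0.3  0.8 -0.9 -0.6  0.8 -0.5  0.5 -0.7]
```

{"fn": "jog_arm", "kwargs": {
  "commands": [-1,-0.001,0.0015,0.025,0,-1,-0.001,0.0015,0.03,0,-1,0,0,0.03,0,-1,0,0,0.03,0,-1,0,0,0.025,0,-1,0,0,0.01,0,-1,0,0,0.005,0,-1,0,0,0.0015,0,-1,0,0,0,0,-1,0,0,0,0]
}}

```text
t: 4.55
tool_pos: [0.4309, 0.0832, 0.0038]
orientation: [-2.474, 1.933, -0.003]
force: [-0.5, 0.9, -0.4]
opening: 0.0927
```

{"fn": "jog_arm", "kwargs": {
  "commands": [1,0,0,0,0,1,0,0,0,0,1,0,0,0,0,1,0,0,0,0,1,0,0,0,0,1,0,0,0,0]
}}

```text
t: 5.05
tool_pos: [0.4294, 0.0833, 0.0022]
orientation: [-2.476, 1.933, -0.0]
force: [0.3, -0.8, 0.3]
opening: 0.0572
```

{"fn": "jog_arm", "kwargs": {
  "commands": [1,0,0,0,0,1,0,0,0,0,1,0,0,0,0,1,0,0,0,0]
}}

```text
t: 5.38
tool_pos: [0.4293, 0.0833, 0.0021]
orientation: [2.476, -1.933, -0.0]
force: [-0.2, -0.8, 0.2]
opening: 0.0453
```

{"fn": "jog_arm", "kwargs": {
  "commands": [1,0,0,-0.005,0,1,0,0,-0.015,0,1,0,0,-0.03,0,1,0,0,-0.03,0,1,0,0,-0.04,0,1,0,0,-0.04,0,1,0,0,-0.04,0,1,0,0,-0.02,0,1,0,0,0,0,1,0,0,0,0]
}}

```text
t: 6.22
tool_pos: [0.4303, 0.0833, 0.2239]
orientation: [-2.474, 1.932, -0.004]
force: [-0.3, 0.3, -1.4]
opening: 0.0449
```

Run:
```python
from h import *
from plant import robot
st(robot)
for n in ['wrist','scene']:
    p=robot.read_camera(n); save(n+'2',p)
cv2.imwrite('pics/c8.png',cv2.resize(p['img'][40:240,240:480],None,fx=3,fy=3))
```

```text
t 6.22 pos [0.4303 0.0833 0.2239] yaw -75.96 zax [ 0.004  0.    -1.   ] F [-0.3   0.3  -1.36] M [ 0.02  -0.002 -0.022] open 0.0449 q [ 0.07 -0.33  1.91 -0.    1.56  1.4 ]
```

View pics/wrist2.png

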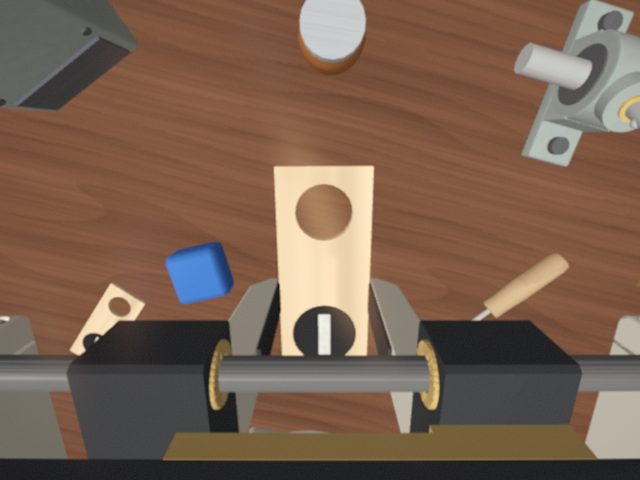

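View pics/c8.png

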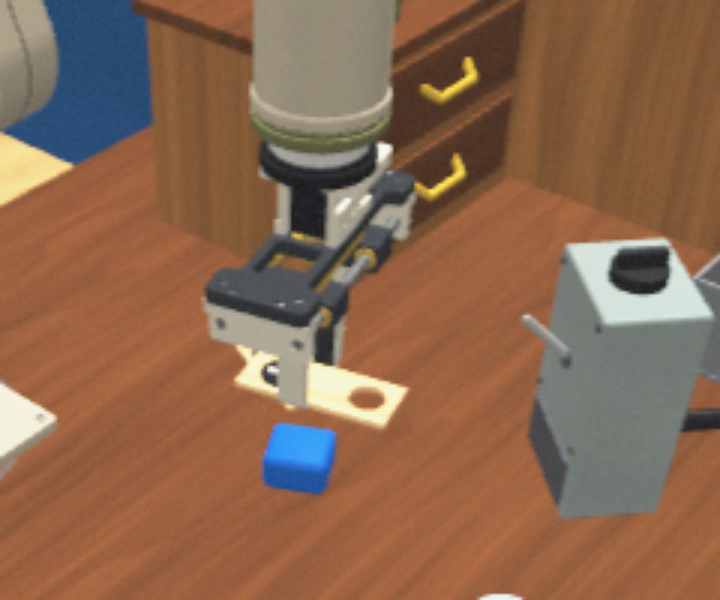

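Run:
```python
from h import *
p=load('wrist2')
pos=np.array([.4303,.0833,.2239])
Ry=lambda y:np.array([np.cos(y),np.sin(y)])
for pitch in [0,-3,-6]:
  for dz in [0.0005]:
    a=np.radians(14.04); X=np.r_[Ry(a),0]*np.cos(np.radians(pitch))+[0,0,np.sin(np.radians(pitch))]; Y=np.array([-np.sin(a),np.cos(a),0]); Z=np.cross(X,Y)
    g=pos+[0,0,dz]  # point on the tag top at grip (tag-x=-8)
    q=[g+X*.066+Y*.023,g+X*.066-Y*.023,g+X*.044, g-X*.024]
    print(pitch,proj(p,q).round(1).tolist())
```

```text
0 [[274.9, 164.3], [373.0, 164.3], [323.9, 210.5], [323.9, 333.9]]
-3 [[275.8, 164.0], [372.0, 164.0], [323.9, 209.6], [323.9, 335.1]]
-6 [[276.8, 164.0], [371.1, 164.0], [323.9, 209.1], [323.9, 336.2]]
```

{"fn": "jog_arm", "kwargs": {
  "commands": [1,0,0,0,-6.5,1,0,0,0,-6.5,1,0,0,0,-6.5,1,0,0,0,-6.5,1,0,0,0,-6.4,1,0,0,0,0,1,0,0,0,0,1,0,0,0,0]
}}

```text
t: 6.98
tool_pos: [0.4287, 0.0832, 0.221]
orientation: [2.914, -1.171, -0.003]
force: [-0.9, 0.1, -0.4]
opening: 0.0449
```

Run:
```python
from h import *
from plant import robot
to(robot,[.4476,.2848,.2])
```

```text
t 6.98 pos [0.4287 0.0832 0.221 ] yaw -43.78 zax [-0.002 -0.    -1.   ] F [-0.88  0.06 -0.42] M [-0.04  -0.059  0.041] open 0.0449 q [ 0.07 -0.33  1.91  0.    1.56  0.84]
shift [-0.1258 -0.1586  0.0209]
```

{"fn": "jog_arm", "kwargs": {
  "commands": [1,-0.01,-0.012,0.002,0,1,-0.02,-0.025,0.003,0,1,-0.02,-0.025,0.003,0,1,-0.02,-0.025,0.003,0,1,-0.02,-0.025,0.003,0,1,-0.015,-0.02,0.003,0,1,-0.012,-0.015,0.003,0,1,-0.0088,-0.0116,0.001,0,1,0,0,0,0,1,0,0,0,0,1,0,0,0,0,1,0,0,0,0]
}}

```text
t: 7.98
tool_pos: [0.4476, 0.284, 0.2011]
orientation: [2.916, -1.168, 0.0]
force: [0.4, 1.3, -0.1]
opening: 0.0447
```

Run:
```python
from h import *
from plant import robot
to(robot,[.4476,.2848,.1665])
for n in ['wrist','scene','top']:
    p=robot.read_camera(n); save(n+'3',p)
p=load('scene3');cv2.imwrite('pics/c9.png',cv2.resize(p['img'][60:210,350:510],None,fx=4,fy=4))
p=load('top3');cv2.imwrite('pics/c10.png',cv2.resize(p['img'][150:300,80:240],None,fx=4,fy=4))
```

```text
t 7.98 pos [0.4476 0.284  0.2011] yaw -43.66 zax [-0. -0. -1.] F [ 0.39  1.34 -0.1 ] M [-0.06  -0.002  0.   ] open 0.0447 q [ 0.47 -0.05  1.71 -0.    1.49  1.23]
shift [-0.0005 -0.0006  0.0346]
```

View pics/c9.png

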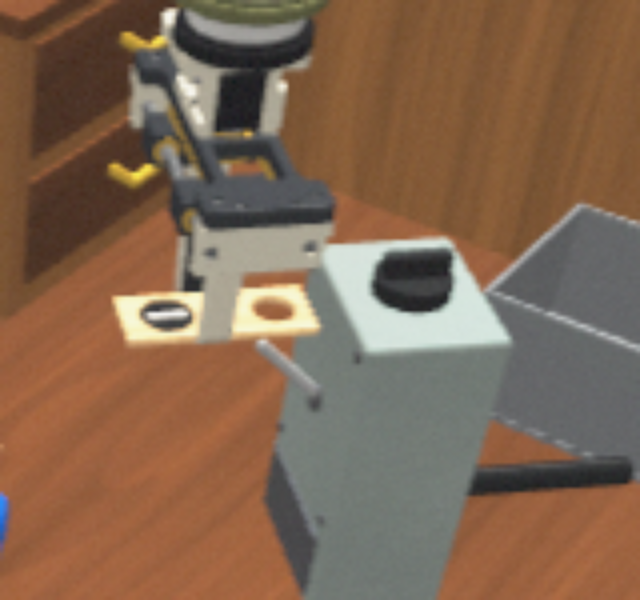

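View pics/wrist3.png

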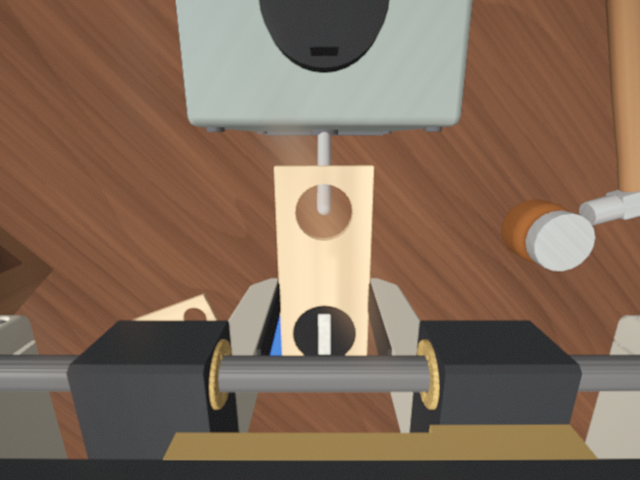

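View pics/c10.png

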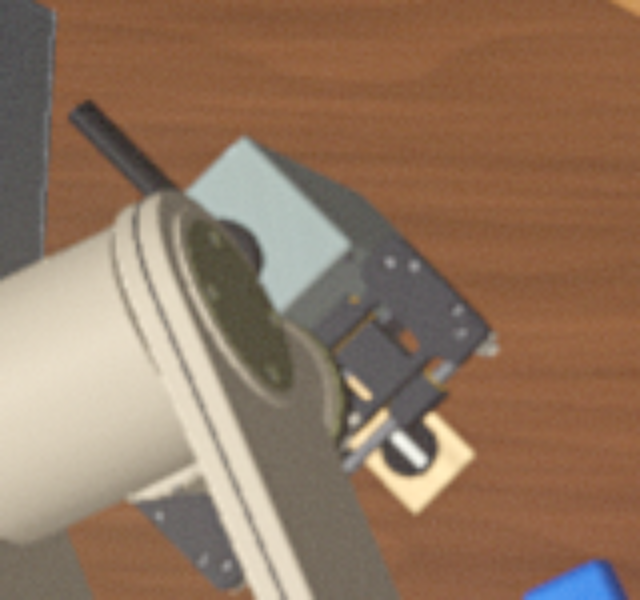

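Run:
```python
from h import *
p=load('wrist3')
print(proj(p,[[.4737,.3122,.178],[.5036,.3436,.135],[.4776,.3163,.2015]]).round(1))
print(onz(p,323,211,.178), onz(p,323.5,212,.204))
```

```text
[[323.8 211.9]
 [323.7 131.4]
 [323.8 210.6]]
[0.47374454 0.31290112 0.178     ] [0.47739129 0.31629688 0.204     ]
```

Agreement within 1 mm. Wrist view: the peg tip (323,212) sits under the hole centre (323,212). Lower straight.

{"fn": "jog_arm", "kwargs": {
  "commands": [1,0,0,0.006,0,1,0,0,0.008,0,1,0,0,0.008,0,1,0,0,0.006,0,1,0,0,0.004,0,1,0,0,0.0025,0,1,0,0,0,0,1,0,0,0,0,1,0,0,0,0]
}}

```text
t: 8.88
tool_pos: [0.4477, 0.285, 0.167]
orientation: [-2.917, 1.165, -0.001]
force: [0.1, 0.2, -0.1]
opening: 0.0453
```

Run:
```python
from h import *
from plant import robot
st(robot)
for n in ['wrist','scene']:
    p=robot.read_camera(n); save(n+'4',p)
p=load('scene4');a=cv2.resize(p['img'][85:195,370:480],None,fx=4,fy=4)
b=cv2.resize(load('wrist4')['img'][120:260,230:420],None,fx=3.,fy=3)[:440][:,:350]
b=cv2.resize(load('wrist4')['img'][120:260,230:370],(440,440))[:, :350]
cv2.imwrite('pics/c11.png',np.hstack([a,b]))
```

```text
t 8.88 pos [0.4477 0.285  0.167 ] yaw -43.56 zax [ 0.  0. -1.] F [ 0.06  0.17 -0.11] M [-0.008 -0.025 -0.003] open 0.0453 q [ 0.47 -0.03  1.75  0.    1.42  1.23]
```

View pics/c11.png

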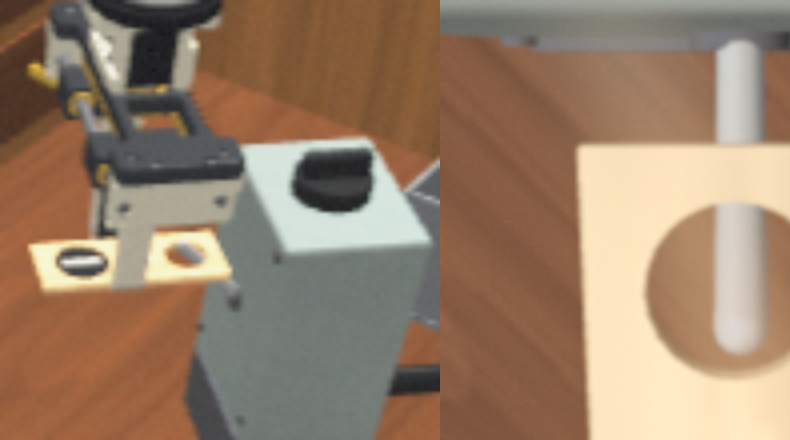

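The peg passes through the hole, and force is near zero. Release.

{"fn": "jog_arm", "kwargs": {
  "commands": [-1,0,0,0,0,-1,0,0,0,0,-1,0,0,0,0,-1,0,0,0,0,-1,0,0,0,0,-1,0,0,0,0,-1,0,0,0,0]
}}

```text
t: 9.57
tool_pos: [0.4475, 0.2849, 0.1666]
orientation: [2.917, -1.166, 0.0]
force: [0.3, 0.4, 0.8]
opening: 0.0868
```

Run:
```python
from h import *
from plant import robot
st(robot)
for n in ['wrist','scene']:
    p=robot.read_camera(n); save(n+'5',p)
a=cv2.resize(load('scene5')['img'][85:195,370:480],None,fx=4,fy=4)
b=cv2.resize(load('wrist5')['img'][120:260,230:370],(440,440))[:, :350]
cv2.imwrite('pics/c12.png',np.hstack([a,b]))
```

```text
t 9.57 pos [0.4475 0.2849 0.1666] yaw -43.56 zax [ 0. -0. -1.] F [0.27 0.38 0.76] M [ 0.006 -0.04   0.071] open 0.0868 q [ 0.47 -0.03  1.75 -0.    1.42  1.23]
```

View pics/c12.png

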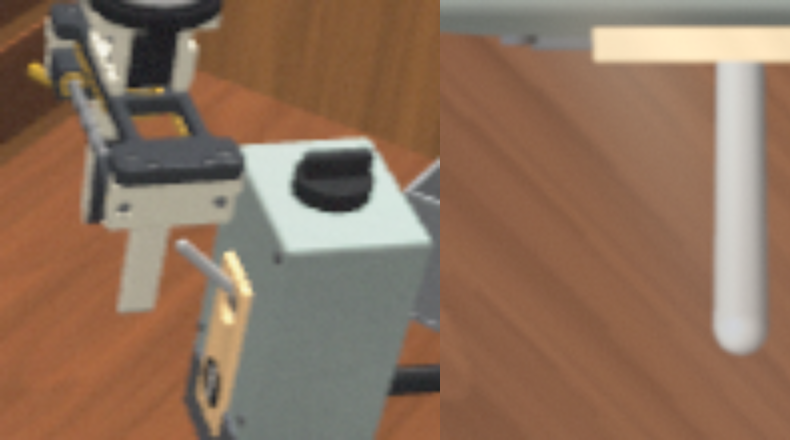

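The tag hangs against the face on the peg, hole end up. I'll retreat upward, then turn for the greaser.

{"fn": "jog_arm", "kwargs": {
  "commands": [-1,0,0,-0.01,0,-1,0,0,-0.02,0,-1,0,0,-0.025,0,-1,0,0,-0.02,0,-1,0,0,-0.01,6.9,-1,0,0,0,6.9,-1,0,0,0,6.9,-1,0,0,0,6.9,-1,0,0,0,6.9,-1,0,0,0,6.9,-1,0,0,0,6.9,-1,0,0,0,6.6,-1,0,0,0,0,-1,0,0,0,0]
}}

```text
t: 10.83
tool_pos: [0.4476, 0.2849, 0.2523]
orientation: [-2.055, 2.375, -0.0]
force: [1.1, 0.4, -0.5]
opening: 0.0932
```

Run:
```python
from h import *
from plant import robot
to(robot,[.4667,-.3594,.18])
p=robot.read_camera('scene'); save('scene6',p)
a=cv2.resize(p['img'][85:235,370:520],None,fx=4,fy=4)
cv2.imwrite('pics/c13.png',a)
```

```text
t 10.83 pos [0.4476 0.2849 0.2523] yaw -98.25 zax [ 0.001  0.    -1.   ] F [ 1.06  0.35 -0.5 ] M [0.07  0.068 0.003] open 0.0932 q [ 0.47 -0.07  1.63  0.    1.58  2.19]
shift [ 0.6349 -0.1113  0.0721]
```

View pics/c13.png

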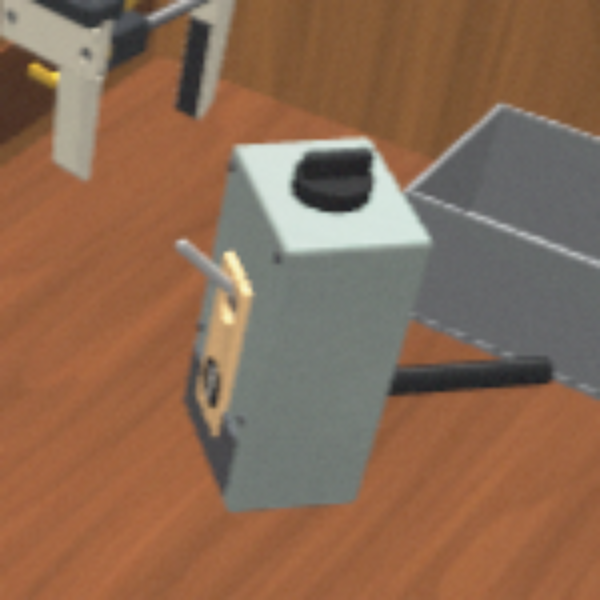

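{"fn": "jog_arm", "kwargs": {
  "commands": [-1,0.02,-0.003,0,0,-1,0.037,-0.006,0,0,-1,0.037,-0.006,0.004,0,-1,0.037,-0.007,0.004,0,-1,0.037,-0.007,0.004,0,-1,0.037,-0.007,0.004,0,-1,0.037,-0.007,0.004,0,-1,0.037,-0.007,0.004,0,-1,0.037,-0.007,0.004,0,-1,0.037,-0.007,0.005,0,-1,0.037,-0.007,0.005,0,-1,0.037,-0.007,0.005,0,-1,0.037,-0.007,0.005,0,-1,0.037,-0.007,0.005,0,-1,0.037,-0.006,0.005,0,-1,0.037,-0.006,0.005,0,-1,0.037,-0.005,0.005,0,-1,0.023,-0.003,0.004,0,-1,0,0,0,0,-1,0,0,0,0]
}}

```text
t: 12.55
tool_pos: [0.4642, -0.3606, 0.179]
orientation: [2.052, -2.379, -0.002]
force: [0.9, -0.3, -0.6]
opening: 0.0928
```

{"fn": "jog_arm", "kwargs": {
  "commands": [-1,0,0,0,0,-1,0,0,0,0]
}}

```text
t: 12.72
tool_pos: [0.4652, -0.3587, 0.18]
orientation: [-2.054, 2.377, -0.0]
force: [1.0, 0.2, 0.8]
opening: 0.0931
```

Run:
```python
from h import *
from plant import robot
to(robot,[.4667,-.3594,.066])
p=robot.read_camera('wrist'); save('wrist7',p)
print(proj(p,[[.4667,-.3594,.126],[.4667,-.3594,.061]]))
```

```text
t 12.72 pos [ 0.4652 -0.3587  0.18  ] yaw -98.34 zax [ 0.  0. -1.] F [1.02 0.2  0.77] M [ 0.031 -0.013  0.006] open 0.0931 q [-0.74  0.12  1.57  0.    1.45  0.97]
shift [ 0.0005 -0.0016  0.114 ]
[[323.98939832 256.02270036]
 [323.98966283 230.79537124]]
```

View pics/wrist7.png

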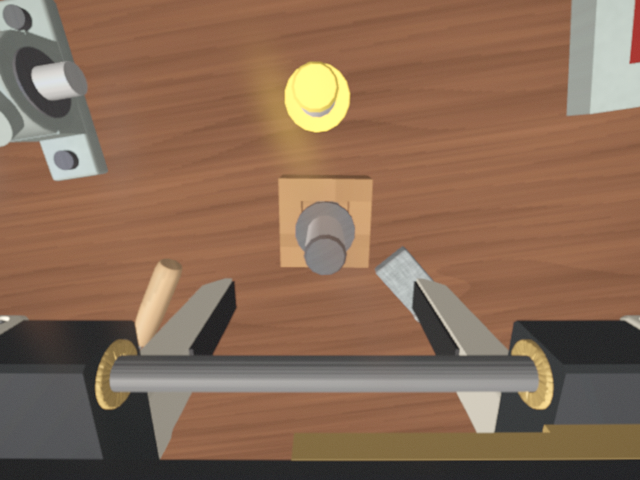

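{"fn": "jog_arm", "kwargs": {
  "commands": [-1,0.0005,-0.0015,0.02,0,-1,0,0,0.03,0,-1,0,0,0.03,0,-1,0,0,0.02,0,-1,0,0,0.01,0,-1,0,0,0.004,0,-1,0,0,0,0,-1,0,0,0,0,-1,0,0,0,0]
}}

```text
t: 13.52
tool_pos: [0.4675, -0.3613, 0.0678]
orientation: [-2.052, 2.379, -0.005]
force: [-0.5, 0.4, -0.1]
opening: 0.0929
```

{"fn": "jog_arm", "kwargs": {
  "commands": [1,0,0,0,0,1,0,0,0,0,1,0,0,0,0,1,0,0,0,0,1,0,0,0,0,1,0,0,0,0,1,0,0,0,0,1,0,0,0,0,1,0,0,0,0,1,0,0,0,0,1,0,0,0,0,1,0,0,0,0,1,0,0,0,0],
  "grip_force": 25
}}

```text
t: 14.6
tool_pos: [0.4662, -0.3603, 0.0656]
orientation: [-2.052, 2.379, 0.0]
force: [0.2, 0.1, -0.9]
opening: 0.0297
```

Run:
```python
from h import *
from plant import robot
st(robot)
p=robot.read_camera('wrist'); save('wrist8',p)
```

```text
t 14.6 pos [ 0.4662 -0.3603  0.0656] yaw -98.46 zax [-0.  0. -1.] F [ 0.24  0.15 -0.88] M [ 0.12  -0.011  0.01 ] open 0.0297 q [-0.74  0.22  1.67  0.    1.25  0.97]
```

View pics/wrist8.png

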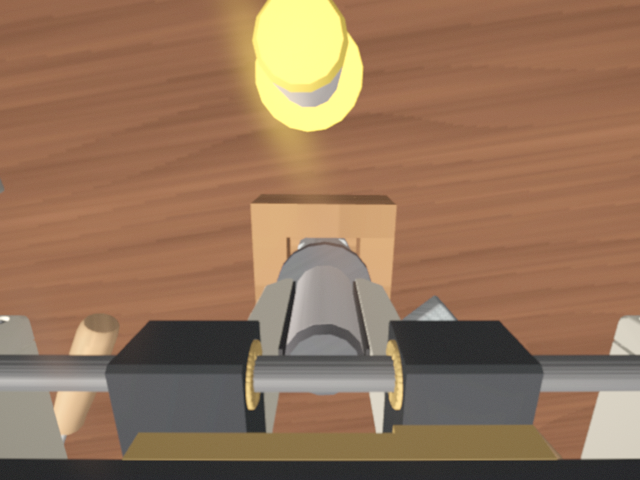

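{"fn": "jog_arm", "kwargs": {
  "commands": [1,0,0,-0.004,0,1,0,0,-0.005,0,1,0,0,-0.005,0,1,0,0,-0.003,0,1,0,0,0,0,1,0,0,0,0,1,0,0,0,0],
  "grip_force": 20
}}

```text
t: 15.23
tool_pos: [0.4662, -0.3604, 0.0825]
orientation: [2.051, -2.379, -0.0]
force: [0.2, 1.0, -4.0]
opening: 0.0297
```

{"fn": "jog_arm", "kwargs": {
  "commands": [1,0,0.003,0,0,1,0,0.003,0,0,1,0,0.003,0,0,1,0,0.003,0,0,1,0,0,0,0]
}}

```text
t: 15.65
tool_pos: [0.4553, -0.3589, 0.0836]
orientation: [-2.051, 2.378, -0.004]
force: [5.2, 0.4, -2.0]
opening: 0.0297
```

Run:
```python
from h import *
from plant import robot
st(robot)
for n in ['wrist','scene']:
    p=robot.read_camera(n); save(n+'9',p)
cv2.imwrite('pics/c14.png',np.hstack([cv2.resize(load('scene9')['img'][300:420,140:260],(400,400)),cv2.resize(load('wrist9')['img'][200:400,220:420],(400,400))]))
```

```text
t 15.65 pos [ 0.4553 -0.3589  0.0836] yaw -98.46 zax [ 0.003 -0.001 -1.   ] F [ 5.21  0.4  -2.02] M [ 0.17  -1.123  0.015] open 0.0297 q [-0.76  0.18  1.69  0.    1.27  0.96]
```

View pics/c14.png

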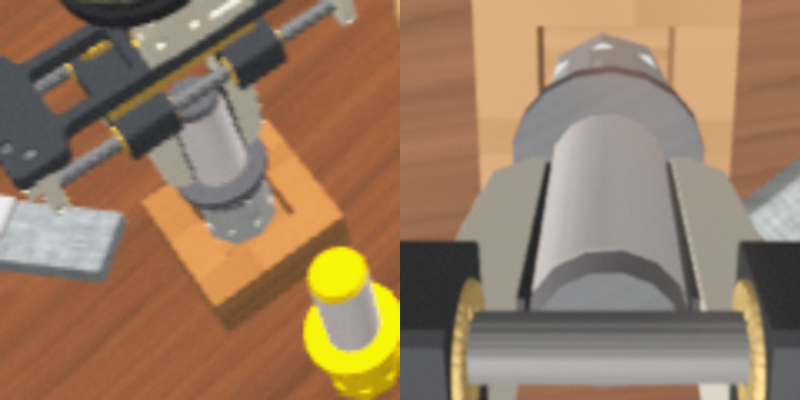

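{"fn": "jog_arm", "kwargs": {
  "commands": [1,0,0.003,0,0,1,0,0.003,0,0,1,0,0.003,0,0,1,0,0.003,0,0,1,0,0.003,0,0,1,0,0,0,0],
  "grip_force": 16
}}

```text
t: 16.25
tool_pos: [0.4386, -0.3563, 0.0824]
orientation: [2.051, -2.379, -0.001]
force: [0.5, -0.8, -1.1]
opening: 0.0296
```

Run:
```python
from h import *
from plant import robot
st(robot)
for n in ['wrist','scene']:
    p=robot.read_camera(n); save(n+'10',p)
cv2.imwrite('pics/c15.png',np.hstack([cv2.resize(load('scene10')['img'][300:420,140:260],(400,400)),cv2.resize(load('wrist10')['img'][200:400,220:420],(400,400))]))
```

```text
t 16.25 pos [ 0.4386 -0.3563  0.0824] yaw -98.48 zax [-0.001  0.    -1.   ] F [ 0.47 -0.76 -1.13] M [-0.146 -0.389 -0.013] open 0.0296 q [-0.77  0.14  1.73 -0.    1.27  0.95]
```

View pics/c15.png

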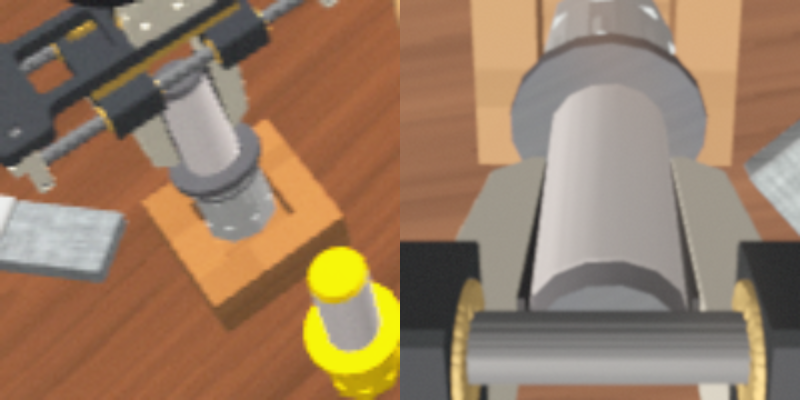

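{"fn": "jog_arm", "kwargs": {
  "commands": [1,0,0.003,0,0,1,0,0.003,0,0,1,0,0.003,0,0,1,0,0.002,0,0,1,0,0,0,0,1,0,0,0,0]
}}

```text
t: 16.85
tool_pos: [0.4283, -0.3546, 0.0824]
orientation: [2.051, -2.379, -0.001]
force: [0.9, -0.5, -3.5]
opening: 0.0295
```

Run:
```python
from h import *
from plant import robot
st(robot)
```

```text
t 16.85 pos [ 0.4283 -0.3546  0.0824] yaw -98.47 zax [-0.001  0.    -1.   ] F [ 0.91 -0.47 -3.49] M [ 0.009 -0.23  -0.017] open 0.0295 q [-0.78  0.12  1.75 -0.    1.27  0.93]
```

{"fn": "jog_arm", "kwargs": {
  "commands": [1,0,0,-0.005,0,1,0,0,-0.015,0,1,0,0,-0.025,0,1,0,0,-0.03,0,1,0,0,-0.025,0,1,0,0,-0.01,0,1,0,0,0,0,1,0,0,0,0,1,0,0,0,0],
  "grip_force": 30
}}

```text
t: 17.6
tool_pos: [0.4278, -0.354, 0.1903]
orientation: [2.051, -2.379, -0.005]
force: [-0.0, 1.1, -4.0]
opening: 0.0292
```

Run:
```python
from h import *
from plant import robot
st(robot)
for n in ['wrist','scene','top']:
    p=robot.read_camera(n); save(n+'11',p)
cv2.imwrite('pics/c16.png',cv2.resize(load('scene11')['img'][250:400,120:280],None,fx=4,fy=4))
cv2.imwrite('pics/c17.png',cv2.resize(load('top11')['img'][200:340,360:520],None,fx=4,fy=4))
```

```text
t 17.6 pos [ 0.4278 -0.354   0.1903] yaw -98.46 zax [-0.002  0.002 -1.   ] F [-0.01  1.14 -3.97] M [ 0.043  0.08  -0.042] open 0.0292 q [-0.78  0.03  1.65 -0.    1.47  0.93]
```

View pics/c16.png

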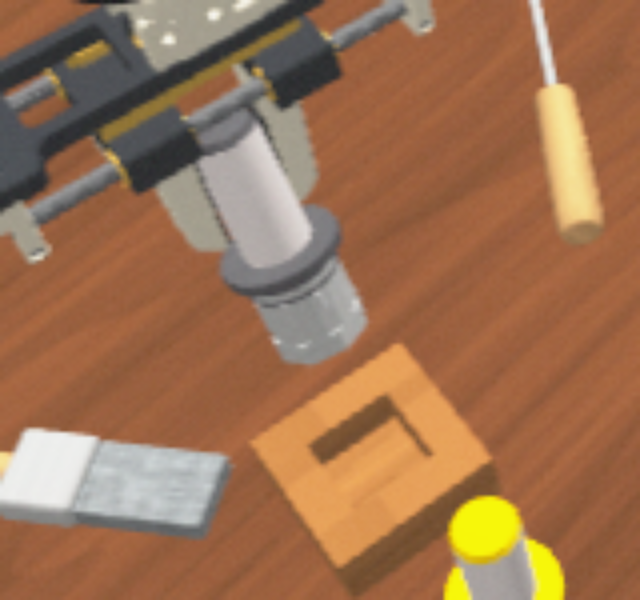

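View pics/wrist11.png

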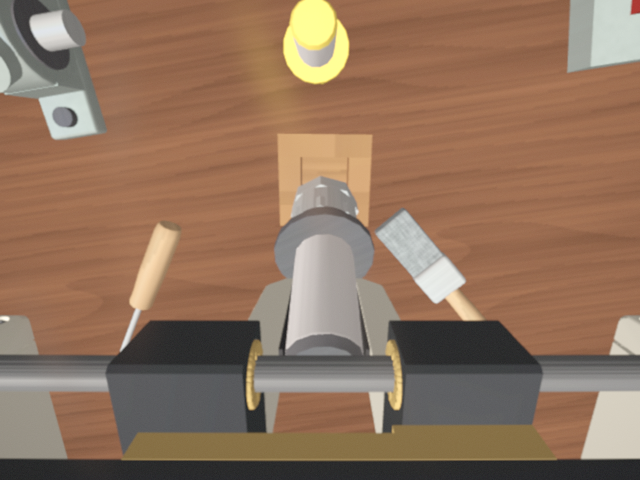

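View pics/c17.png

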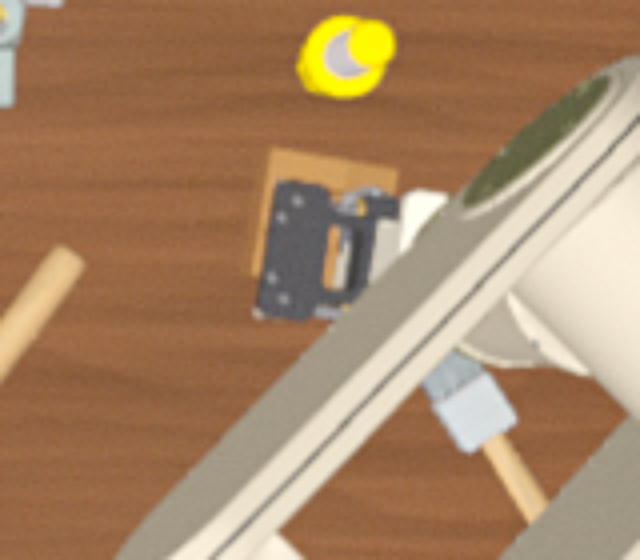

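```bash
cat > ov.py <<'E'
from h import *
def circ(c,ax,r,n=60):
    ax=ax/np.linalg.norm(ax); a=np.cross(ax,[0,1,0.3]); a/=np.linalg.norm(a); b=np.cross(ax,a)
    ph=np.linspace(0,2*np.pi,n); return c+r*(np.outer(np.cos(ph),a)+np.outer(np.sin(ph),b))
def overlay(name,pos,yaw,th,a=.0746,dy=0,box=None,fx=4,out='ov'):
    p=load(name); img=cv2.resize(p['img'],None,fx=fx,fy=fx,interpolation=cv2.INTER_CUBIC)
    y=np.radians(yaw); ty=np.array([np.sin(y),-np.cos(y),0]); G=np.array(pos)+[0,0,.019]+dy*ty
    for t,col in zip(np.atleast_1d(th),[(0,0,255),(0,255,0),(255,0,0)]):
        r=np.radians(t); ax=ty*np.sin(r)+np.array([0,0,1])*np.cos(r); M=G-a*ax
        for z,rad in [(0,.0193),(.045,.026),(.051,.026),(.116,.015)]:
            q=((proj(p,circ(M+z*ax,ax,rad))+.5)*fx-.5).astype(int)
            cv2.polylines(img,[q.reshape(-1,1,2)],True,col,1)
    x0,y0,x1,y1=[int(b*fx) for b in box]; return img[y0:y1,x0:x1]
if __name__=='__main__':
    pos=[.4278,-.3540,.1903]
    cv2.imwrite('pics/o1.png',overlay('scene11',pos,-98.46,[26,30,34],box=(160,260,230,350),fx=6))
    cv2.imwrite('pics/o2.png',overlay('wrist11',pos,-98.46,[26,30,34],box=(250,160,410,370),fx=3))
E
python3 ov.py
```

```text
(no output)
```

View pics/o1.png

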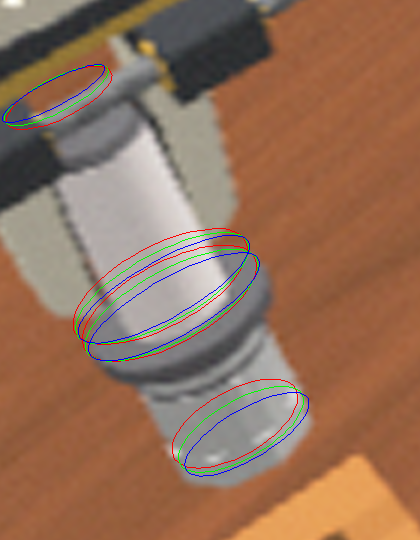

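View pics/o2.png

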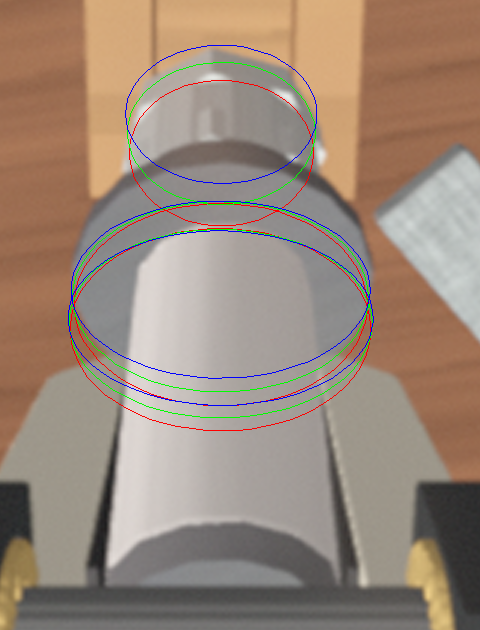

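```bash
cat > fit.py <<'E'
from h import *
from ov import circ
from scipy.optimize import least_squares
def model(v,pos,yaw):
    th,a,dy,dx=v; y=np.radians(yaw); tx=np.array([np.cos(y),np.sin(y),0]); ty=np.array([np.sin(y),-np.cos(y),0]); G=np.array(pos)+[0,0,.019]+dy*ty+dx*tx
    ax=ty*np.sin(th)+np.array([0,0,1])*np.cos(th); return G-a*ax,ax
def fit(pos,yaw,feats,v0=(.52,.075,0,0)):
    def res(v):
        M,ax=model(v,pos,yaw); o=[]
        for p,rings,fn,k,val in feats:
            q=np.vstack([proj(p,circ(M+z*ax,ax,r,200)) for z,r in rings]); o.append(fn(q[:,k])-val)
        return o+[(v[3])*300]
    r=least_squares(res,v0,x_scale=[.1,.01,.01,.01],diff_step=1e-4); return r.x,np.round(r.fun,2)
E
python3 - <<'E'
from fit import *
s=load('scene11');w=load('wrist11')
F=[(.045,.026),(.051,.026)];Mo=[(0,.0193)];C=[(.111,.015)]
feats=[(w,F,np.min,1,142/3+160),(w,Mo,np.min,1,49/3+160),(w,F,np.min,0,79/3+250),(w,F,np.max,0,374/3+250),(w,C,np.min,1,523/3+160),
(s,F,np.max,0,273/6+160),(s,F,np.max,1,386/6+260),(s,Mo,np.max,1,487/6+260),(s,Mo,np.max,0,311/6+160),(s,C,np.max,1,169/6+260),(s,C,np.max,0,147/6+160)]
for pos in ([.4278,-.354,.1903],[.4278,-.354,.1915]):
    v,f=fit(pos,-98.46,feats); print(np.degrees(v[0]),v[1:].round(4),f); print(model(v,pos,-98.46))
E
```

```text
21.73673682811629 [ 0.0772 -0.009   0.0009] [ 0.4  -0.3  -1.36  0.17 -0.14 -0.65  0.4   0.35 -0.96  1.18 -1.4   0.26]
(array([ 0.4648203 , -0.36038524,  0.13761094]), array([-0.36631266,  0.05448437,  0.92889531]))
21.736736111454434 [ 0.0785 -0.0085  0.0009] [ 0.4  -0.3  -1.36  0.17 -0.14 -0.65  0.4   0.35 -0.96  1.18 -1.4   0.26]
(array([ 0.4648203 , -0.36038524,  0.13761094]), array([-0.36631264,  0.05448437,  0.92889531]))
```

Run:
```python
from fit import *
p=load('wrist8'); pos=[.4662,-.3603,.0656]
for dy in [0,-.003,-.006]:
    M,ax=model((0,.0746,dy,0),pos,-98.46)
    print(dy,[round(np.vstack([proj(p,circ(M+z*ax,ax,r)) for z,r in R_])[:,1].min(),1) for R_ in ([(.045,.026),(.051,.026)],[(.111,.015)])])
c=cv2.resize(p['img'][220:380,240:410],None,fx=4,fy=4); cv2.imwrite('pics/c18.png',c[:600])
```

```text
0 [np.float64(239.7), np.float64(321.8)]
-0.003 [np.float64(234.3), np.float64(314.3)]
-0.006 [np.float64(228.8), np.float64(306.7)]
```

View pics/c18.png

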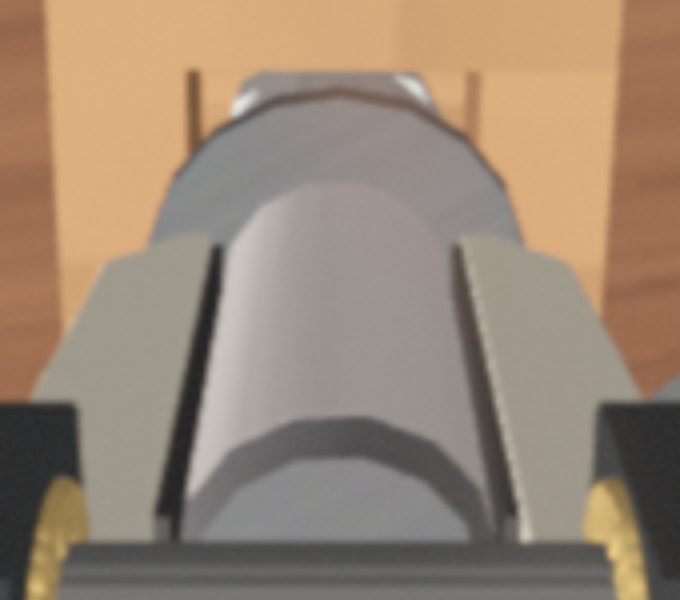

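{"fn": "jog_arm", "kwargs": {
  "commands": [1,0,0,-0.01,-2,1,0,0,-0.015,-3,1,0,0,-0.01,-3.3,1,0,0,0,0,1,0,0,0,0],
  "grip_force": 30
}}

```text
t: 18.17
tool_pos: [0.4287, -0.3549, 0.2272]
orientation: [2.216, -2.227, -0.0]
force: [-0.5, -1.2, -4.3]
opening: 0.0296
```

Run:
```python
from fit import *
from plant import robot
to(robot,[.510,-.133,.225])
t=load('top0');s=load('scene0')
def cc(pts,ox,oy,k=5): return (np.array(pts,float)+.5)/k-.5+[ox,oy]
tp=cc([(239,293),(236,270)],310,150); sp=cc([(151,68),(184,145)],300,275)
for i in (0,1): print(tri([(t,*tp[i]),(s,*sp[i])]))
```

```text
t 18.17 pos [ 0.4287 -0.3549  0.2272] yaw -90.26 zax [-0.  0. -1.] F [-0.47 -1.21 -4.28] M [-0.003  0.122  0.024] open 0.0296 q [-0.78  0.01  1.6  -0.    1.53  0.79]
shift [-0.2222 -0.0803  0.0022]
(array([ 0.57180057, -0.13243054,  0.12963773]), [np.float64(0.18), np.float64(0.23)])
(array([ 0.58869941, -0.13290429,  0.0943673 ]), [np.float64(0.06), np.float64(0.07)])
```

{"fn": "jog_arm", "kwargs": {
  "commands": [1,-0.01,-0.004,0,0,1,-0.025,-0.009,0,0,1,-0.03,-0.011,0,0,1,-0.03,-0.011,0,0,1,-0.03,-0.011,0,0,1,-0.03,-0.011,0,0,1,-0.03,-0.011,0,0,1,-0.025,-0.008,0,0,1,-0.012,-0.004,0,0,1,0,0,0,0,1,0,0,0,0,1,0,0,0,0,1,0,0,0,0,1,0,0,0,0]
}}

```text
t: 19.33
tool_pos: [0.5089, -0.134, 0.2275]
orientation: [2.216, -2.226, -0.0]
force: [-0.6, 0.1, -4.2]
opening: 0.0292
```

Run:
```python
from fit import *
from plant import robot
st(robot)
for n in ['wrist','scene','top']:
    p=robot.read_camera(n); save(n+'12',p)
cv2.imwrite('pics/c19.png',cv2.resize(load('scene12')['img'][220:380,260:420],None,fx=4,fy=4)[:600])
cv2.imwrite('pics/c20.png',cv2.resize(load('wrist12')['img'][120:370,220:430],None,fx=3,fy=3)[:600])
cv2.imwrite('pics/c21.png',cv2.resize(load('top12')['img'][150:270,280:440],None,fx=4,fy=4)[:600])
```

```text
t 19.33 pos [ 0.5089 -0.134   0.2275] yaw -90.26 zax [-0. -0. -1.] F [-0.55  0.08 -4.24] M [0.008 0.015 0.022] open 0.0292 q [-0.35 -0.07  1.68 -0.    1.54  1.22]
```

View pics/c19.png

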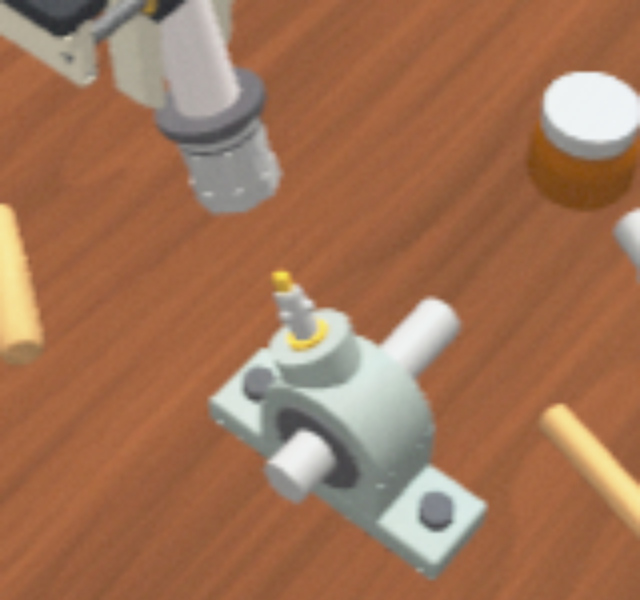

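View pics/c20.png

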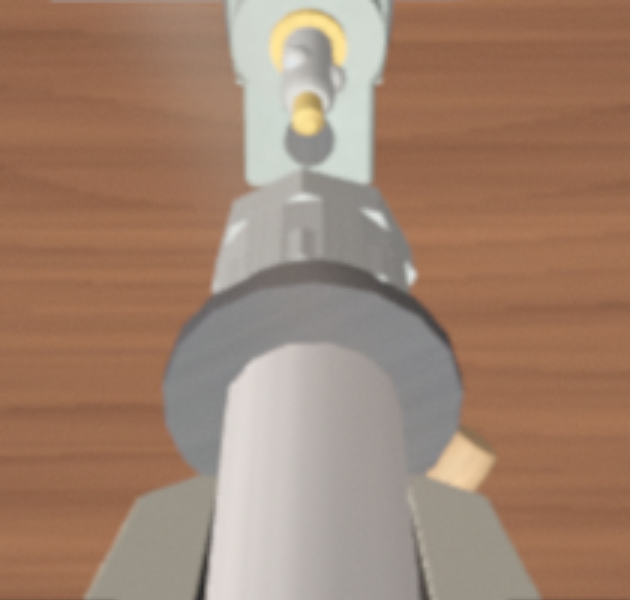

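View pics/c21.png

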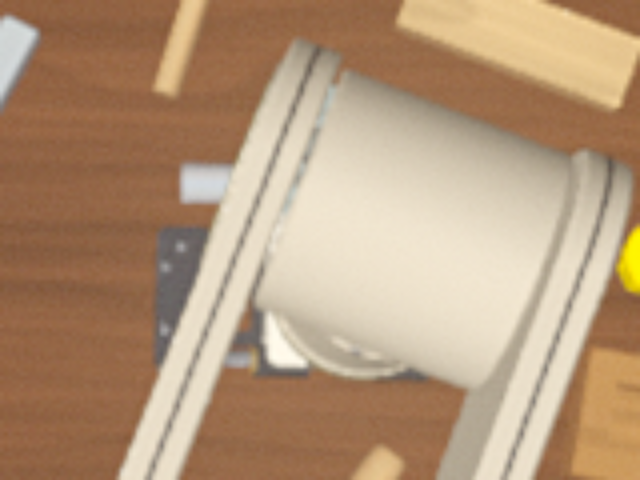

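Run:
```python
from fit import *
s=load('scene12');w=load('wrist12')
W=lambda x,y:((x+.5)/3-.5+220,(y+.5)/3-.5+120); S=lambda x,y:((x+.5)/4-.5+260,(y+.5)/4-.5+220)
t=load('top0');s0=load('scene0')
print('tip',tri([(w,*W(307,120)),(s,*S(282,276))]),'ring',tri([(w,*W(309,48)),(s,*S(307,336))]))
ax=np.array([-.5,0,.866]);
for N in ([.5896,-.1326,.095],[.5887,-.1326,.0945]):
    N=np.array(N); print('pred',proj(w,[N,N+.04*ax]).round(1).tolist(),proj(s,[N,N+.04*ax]).round(1).tolist())
print('obs',W(309,48),W(307,120),S(307,336),S(282,276))
F=[(.045,.026),(.051,.026)];Mo=[(0,.0193)]
pos=[.5089,-.134,.2275]
feats=[(w,F,np.min,1,W(0,262)[1]),(w,Mo,np.min,1,W(0,172)[1]),(w,F,np.min,0,W(163,0)[0]),(w,F,np.max,0,W(463,0)[0]),
(s,F,np.max,0,S(266,0)[0]),(s,F,np.min,0,S(156,0)[0]),(s,Mo,np.max,1,S(0,213)[1]),(s,Mo,np.max,0,S(281,0)[0])]
v,f=fit(pos,-90.26,feats); print(np.degrees(v[0]),v[1:].round(4),f); M,a=model(v,pos,-90.26); print(M,a)
```

```text
tip (array([ 0.57141929, -0.13276183,  0.12835211]), [np.float64(0.97), np.float64(0.37)]) ring (array([ 0.58850438, -0.13333685,  0.09461895]), [np.float64(0.64), np.float64(0.26)])
pred [[321.4, 133.8], [321.2, 161.5]] [[336.8, 303.6], [329.1, 287.6]]
pred [[321.4, 134.9], [321.2, 162.7]] [[336.4, 303.5], [328.7, 287.6]]
obs (322.6666666666667, 135.66666666666666) (322.0, 159.66666666666666) (336.375, 303.625) (330.125, 288.625)
20.681948932176407 [ 0.0752 -0.0108  0.0002] [-0.08 -0.29 -0.67  0.19 -0.17 -1.02  0.5  -0.91  0.07]
[ 0.54620084 -0.13440988  0.1761801 ] [-0.35317648  0.00160268  0.93555535]
```

{"fn": "jog_arm", "kwargs": {
  "commands": [1,-0.0012,-0.004,0.01,0,1,0,-0.006,0.014,0,1,0,-0.004,0.01,0,1,0,-0.0022,0.0043,0,1,0,-0.0025,0.0045,0,1,0,-0.003,0.005,0,1,0,-0.002,0.0035,0,1,0,-0.0015,0.0026,0,1,0,0,0,0,1,0,0,0,0,1,0,0,0,0]
}}

```text
t: 20.4
tool_pos: [0.5346, -0.132, 0.1742]
orientation: [-2.218, 2.224, -0.001]
force: [-0.3, 0.2, -3.5]
opening: 0.0295
```

Run:
```python
from fit import *
from plant import robot
st(robot)
for n in ['wrist','scene']:
    p=robot.read_camera(n); save(n+'13',p)
cv2.imwrite('pics/c22.png',np.hstack([cv2.resize(load('scene13')['img'][220:340,280:380],(400,480)),cv2.resize(load('wrist13')['img'][100:340,230:430],(400,480))]))
```

```text
t 20.4 pos [ 0.5346 -0.132   0.1742] yaw -90.16 zax [ 0.001 -0.    -1.   ] F [-0.26  0.23 -3.48] M [-0.029  0.082  0.009] open 0.0295 q [-0.34  0.02  1.68 -0.    1.44  1.24]
```

View pics/c22.png

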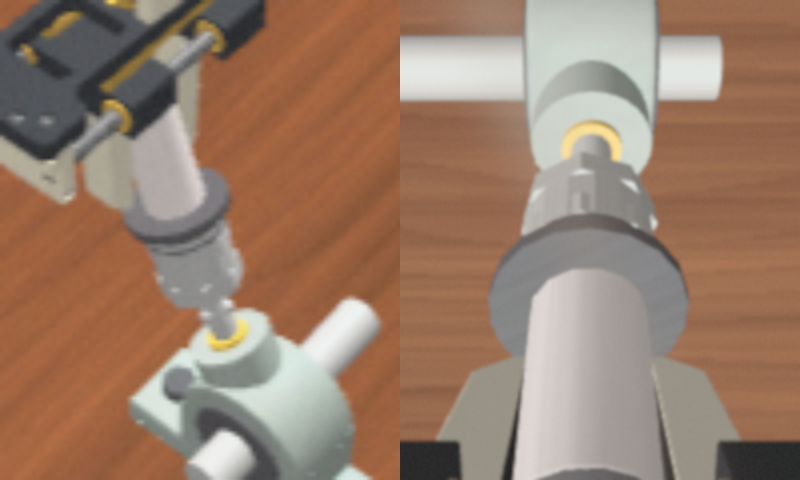

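{"fn": "jog_arm", "kwargs": {
  "commands": [1,0,-0.0015,0.0026,0,1,0,-0.0015,0.0026,0,1,0,-0.0015,0.0026,0,1,0,-0.0015,0.0026,0,1,0,0,0,0,1,0,0,0,0]
}}

```text
t: 21.0
tool_pos: [0.5403, -0.1318, 0.1629]
orientation: [2.218, -2.224, -0.001]
force: [-0.5, 0.2, -4.2]
opening: 0.0294
```

Run:
```python
from fit import *
from plant import robot
st(robot)
for n in ['wrist','scene']:
    p=robot.read_camera(n); save(n+'14',p)
cv2.imwrite('pics/c23.png',np.hstack([cv2.resize(load('scene14')['img'][220:340,280:380],(400,480)),cv2.resize(load('wrist14')['img'][100:340,230:430],(400,480))]))
```

```text
t 21.0 pos [ 0.5403 -0.1318  0.1629] yaw -90.16 zax [-0.001  0.    -1.   ] F [-0.49  0.18 -4.23] M [-0.001  0.033  0.008] open 0.0294 q [-0.33  0.05  1.68 -0.    1.42  1.24]
```

View pics/c23.png

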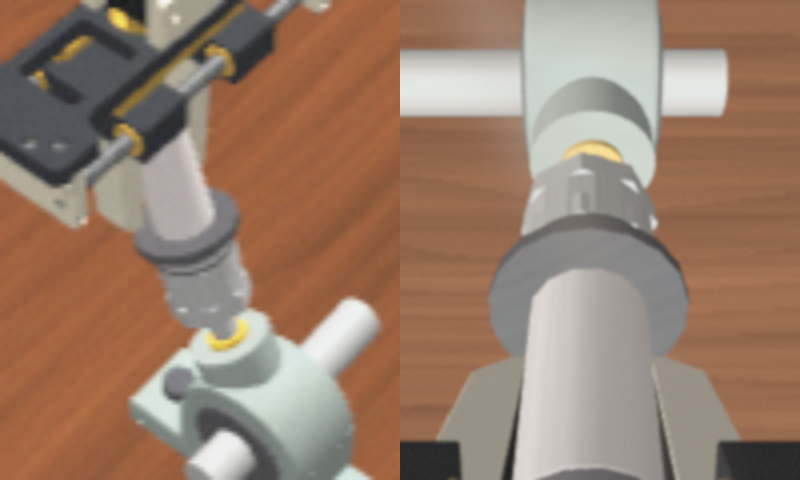

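{"fn": "jog_arm", "kwargs": {
  "commands": [1,0,0.0015,0.003,0,1,0,0.002,0.002,0,1,0,0.002,0.0015,0,1,0,0.0017,0.001,0,1,0,0,0,0,1,0,0,0,0],
  "grip_force": 16
}}

```text
t: 21.6
tool_pos: [0.5333, -0.132, 0.156]
orientation: [-2.218, 2.225, -0.001]
force: [1.9, -1.1, -2.9]
opening: 0.0296
```

Run:
```python
from fit import *
from plant import robot
st(robot)
for n in ['wrist','scene']:
    p=robot.read_camera(n); save(n+'15',p)
cv2.imwrite('pics/c24.png',np.hstack([cv2.resize(load('scene15')['img'][220:340,280:380],(400,480)),cv2.resize(load('wrist15')['img'][100:340,230:430],(400,480))]))
```

```text
t 21.6 pos [ 0.5333 -0.132   0.156 ] yaw -90.17 zax [ 0. -0. -1.] F [ 1.92 -1.07 -2.95] M [-0.216 -0.276 -0.021] open 0.0296 q [-0.34  0.03  1.71 -0.    1.4   1.24]
```

View pics/c24.png

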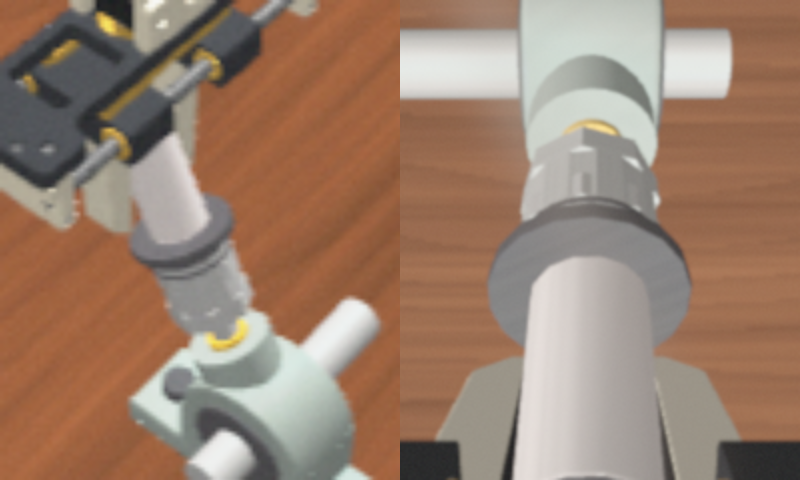

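```bash
cat > f2.py <<'E'
from fit import *
import sys
def go(n,pos,yaw,wf,sf):
    s=load('scene'+n);w=load('wrist'+n)
    F=[(.045,.026),(.051,.026)];Mo=[(0,.0193)]
    W=lambda x,k:(x+.5)/2-.5+(230,100)[k]; S=lambda x,k:(x+.5)/4-.5+(280,220)[k]
    feats=[(w,F,np.min,1,W(wf[0],1)),(w,Mo,np.min,1,W(wf[1],1)),(w,F,np.min,0,W(wf[2],0)),(w,F,np.max,0,W(wf[3],0)),
    (s,F,np.max,0,S(sf[0],0)),(s,F,np.min,0,S(sf[1],0)),(s,Mo,np.max,1,S(sf[2],1)),(s,Mo,np.max,0,S(sf[3],0))]
    v,f=fit(pos,yaw,feats); print(np.degrees(v[0]),v[1:].round(4),f); M,a=model(v,pos,yaw)
    N=np.array([.589,-.1332,.0948]); A=np.array([-.5,0,.866]); 
    for nm,X in (('mouth',M),('lip',M+.0095*a),('upper',M+.095*a)):
        d=X-N; print(nm,X.round(4),'axial',(d@A).round(4),'perp(-x,-z dir)',(d@np.array([-.866,0,-.5])).round(4),'y',d[1].round(4))
    import ov
    cv2.imwrite('pics/o%s.png'%n,np.hstack([ov.overlay('scene'+n,pos,yaw,[np.degrees(v[0])],a=v[1],dy=v[2],box=(280,220,380,340),fx=4),ov.overlay('wrist'+n,pos,yaw,[np.degrees(v[0])],a=v[1],dy=v[2],box=(230,100,430,340),fx=2)]))
E
python3 - <<'E'
from f2 import *
go('15',[.5333,-.132,.156],-90.17,(199,127,88,291),(235,130,338,251))
E
```

```text
25.966284605458917 [ 0.0762 -0.0129  0.0005] [-0.12 -0.12 -0.18 -0.03 -0.28 -0.73 -0.05 -0.14  0.16]
mouth [ 0.5795 -0.1327  0.1065] axial 0.0148 perp(-x,-z dir) 0.0024 y 0.0005
lip [ 0.5754 -0.1327  0.115 ] axial 0.0243 perp(-x,-z dir) 0.0017 y 0.0005
upper [ 0.538  -0.1326  0.1919] axial 0.1096 perp(-x,-z dir) -0.0043 y 0.0006
```

View pics/o15.png

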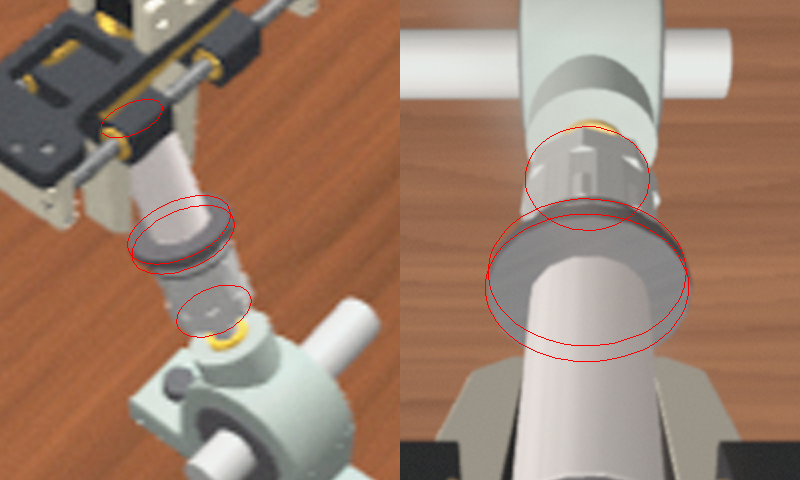

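{"fn": "jog_arm", "kwargs": {
  "commands": [1,0,0.0015,0.001,0,1,0,0.0015,0.001,0,1,0,0.001,0.0005,0,1,0,0,0,0,1,0,0,0,0],
  "grip_force": 16
}}

```text
t: 22.12
tool_pos: [0.5292, -0.1319, 0.1532]
orientation: [2.218, -2.225, -0.0]
force: [0.8, -0.6, -1.9]
opening: 0.0297
```

Run:
```python
from fit import *
from plant import robot
st(robot)
for n in ['wrist','scene']:
    p=robot.read_camera(n); save(n+'16',p)
cv2.imwrite('pics/c25.png',np.hstack([cv2.resize(load('scene16')['img'][220:340,280:380],(400,480)),cv2.resize(load('wrist16')['img'][100:340,230:430],(400,480))]))
```

```text
t 22.12 pos [ 0.5292 -0.1319  0.1532] yaw -90.16 zax [-0.  0. -1.] F [ 0.76 -0.56 -1.9 ] M [-0.188 -0.296 -0.052] open 0.0297 q [-0.34  0.02  1.72  0.    1.4   1.24]
```

View pics/c25.png

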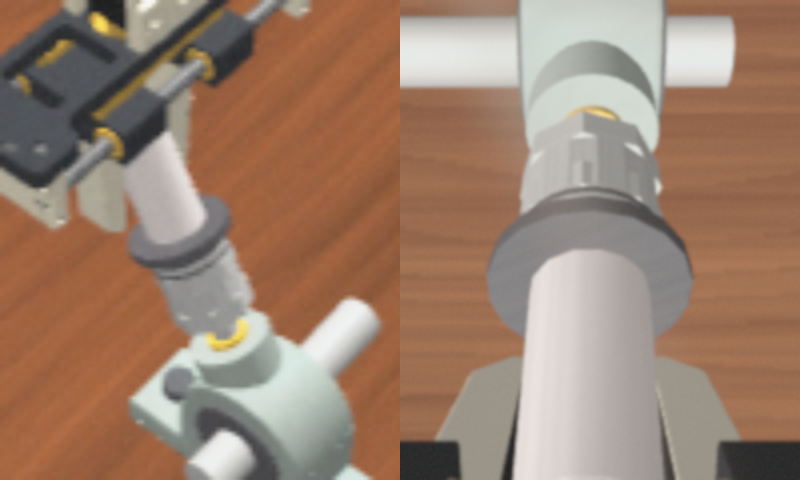

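Run:
```python
from f2 import *
go('16',[.5292,-.1319,.1532],-90.16,(187,111,88,293),(233,128,339,251))
```

```text
27.91956393929641 [ 0.0756 -0.0157  0.0007] [-0.06 -0.03 -0.21  0.04 -0.2  -0.44  0.17  0.03  0.22]
mouth [ 0.5803 -0.1328  0.1054] axial 0.0135 perp(-x,-z dir) 0.0022 y 0.0004
lip [ 0.5758 -0.1328  0.1138] axial 0.023 perp(-x,-z dir) 0.0019 y 0.0004
upper [ 0.5358 -0.1327  0.1894] axial 0.1085 perp(-x,-z dir) -0.0012 y 0.0005
```

View pics/o16.png

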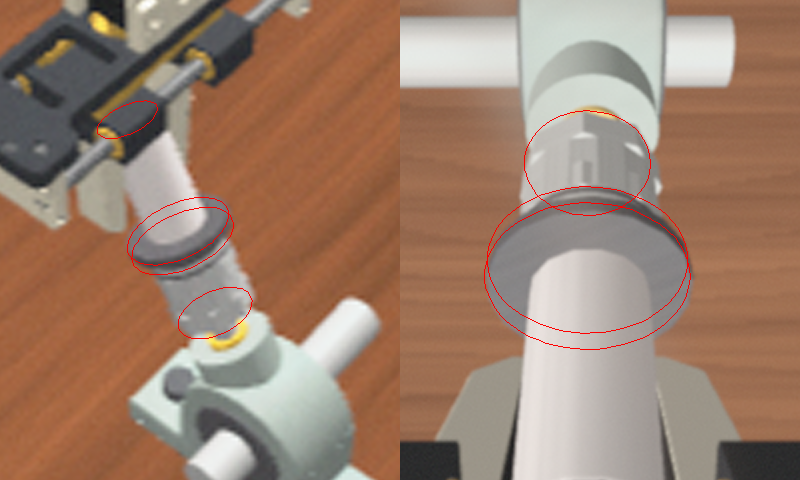

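{"fn": "jog_arm", "kwargs": {
  "commands": [1,0,0,0,0,1,0,0,0,0,1,0,-0.0005,0.002,0,1,0,-0.0007,0.002,0,1,0,-0.001,0.0017,0,1,0,0,0,0,1,0,0,0,0],
  "grip_force": 60
}}

```text
t: 22.8
tool_pos: [0.5319, -0.1321, 0.1478]
orientation: [-2.218, 2.224, -0.001]
force: [2.3, -1.1, -0.3]
opening: 0.0293
```

Run:
```python
from fit import *
from plant import robot
st(robot)
for n in ['wrist','scene']:
    p=robot.read_camera(n); save(n+'17',p)
cv2.imwrite('pics/c26.png',np.hstack([cv2.resize(load('scene17')['img'][220:340,280:380],(400,480)),cv2.resize(load('wrist17')['img'][100:340,230:430],(400,480))]))
```

```text
t 22.8 pos [ 0.5319 -0.1321  0.1478] yaw -90.16 zax [ 0.001 -0.    -1.   ] F [ 2.29 -1.06 -0.28] M [-0.336 -0.498 -0.009] open 0.0293 q [-0.34  0.03  1.72 -0.    1.39  1.24]
```

View pics/c26.png

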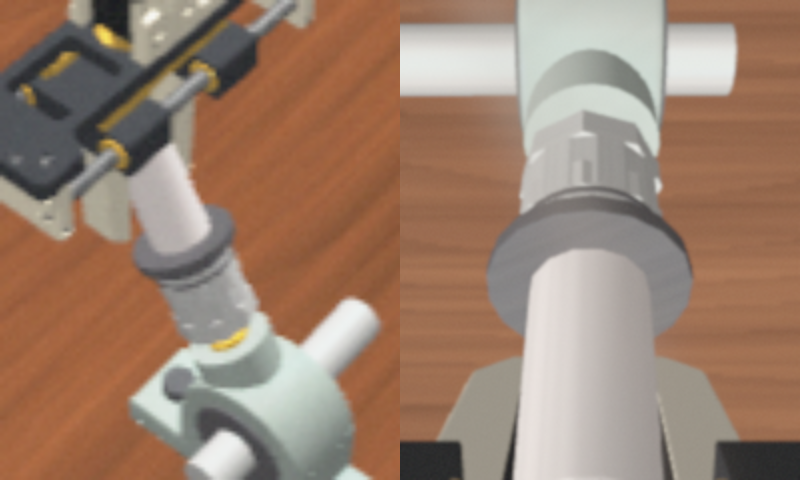

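{"fn": "jog_arm", "kwargs": {
  "commands": [1,0,-0.0015,0.0014,0,1,0,-0.0015,0.0014,0,1,0,-0.001,0.0017,0,1,0,0,0,0,1,0,0,0,0]
}}

```text
t: 23.32
tool_pos: [0.5355, -0.1319, 0.1424]
orientation: [2.218, -2.224, -0.001]
force: [3.7, -2.0, -4.2]
opening: 0.0288
```

Run:
```python
from fit import *
from plant import robot
st(robot)
for n in ['wrist','scene']:
    p=robot.read_camera(n); save(n+'18',p)
cv2.imwrite('pics/c27.png',np.hstack([cv2.resize(load('scene18')['img'][220:340,280:380],(400,480)),cv2.resize(load('wrist18')['img'][100:340,230:430],(400,480))]))
```

```text
t 23.32 pos [ 0.5355 -0.1319  0.1424] yaw -90.16 zax [-0.  0. -1.] F [ 3.74 -2.04 -4.24] M [-0.487 -0.628 -0.052] open 0.0288 q [-0.33  0.05  1.72  0.    1.38  1.24]
```

View pics/c27.png

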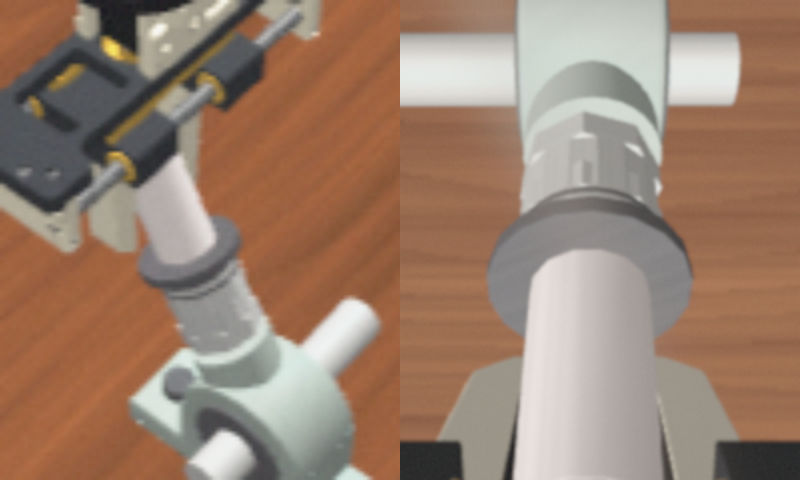

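{"fn": "jog_arm", "kwargs": {
  "commands": [1,0.0005,-0.0015,0.0008,0,1,0.0005,-0.001,0.0015,0,1,0,0,0,0,1,0,0,0,0]
}}

```text
t: 23.75
tool_pos: [0.5376, -0.1324, 0.1407]
orientation: [2.219, -2.224, -0.002]
force: [-2.0, 2.0, 0.6]
opening: 0.0289
```

Run:
```python
from fit import *
from plant import robot
st(robot)
for n in ['wrist','scene']:
    p=robot.read_camera(n); save(n+'19',p)
cv2.imwrite('pics/c28.png',np.hstack([cv2.resize(load('scene19')['img'][220:340,280:380],(400,480)),cv2.resize(load('wrist19')['img'][100:340,230:430],(400,480))]))
```

```text
t 23.75 pos [ 0.5376 -0.1324  0.1407] yaw -90.15 zax [-0.001  0.001 -1.   ] F [-2.    1.97  0.6 ] M [0.383 0.32  0.081] open 0.0289 q [-0.33  0.06  1.71  0.    1.38  1.24]
```

View pics/c28.png

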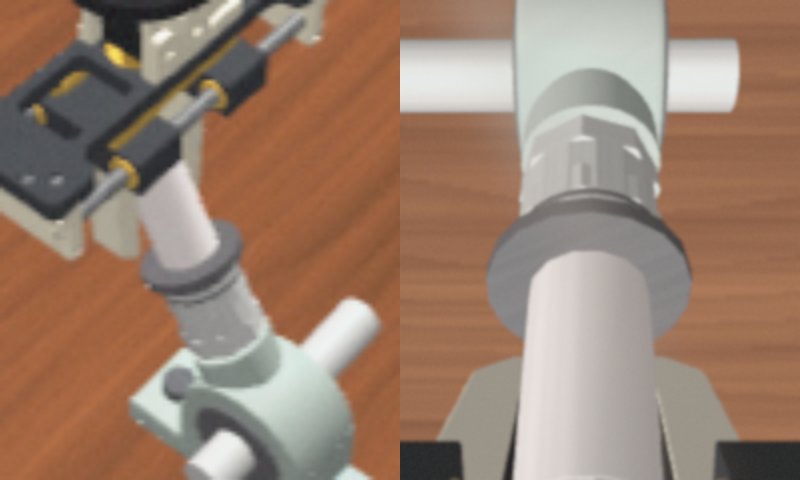

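{"fn": "jog_arm", "kwargs": {
  "commands": [1,-0.0004,-0.001,0.0017,0,1,0,-0.0005,0.0009,0,1,0,0,0,0,1,0,0,0,0,1,0,0,0,0]
}}

```text
t: 24.27
tool_pos: [0.5387, -0.1326, 0.1398]
orientation: [2.217, -2.224, -0.001]
force: [-13.7, 3.4, 15.0]
opening: 0.0288
```

Run:
```python
from fit import *
from plant import robot
st(robot)
for n in ['wrist','scene']:
    p=robot.read_camera(n); save(n+'20',p)
cv2.imwrite('pics/c29.png',np.hstack([cv2.resize(load('scene20')['img'][220:340,280:380],(400,480)),cv2.resize(load('wrist20')['img'][100:340,230:430],(400,480))]))
```

```text
t 24.27 pos [ 0.5387 -0.1326  0.1398] yaw -90.16 zax [-0.001 -0.    -1.   ] F [-13.73   3.44  14.99] M [0.638 2.084 0.132] open 0.0288 q [-0.33  0.06  1.71 -0.    1.37  1.24]
```

View pics/c29.png

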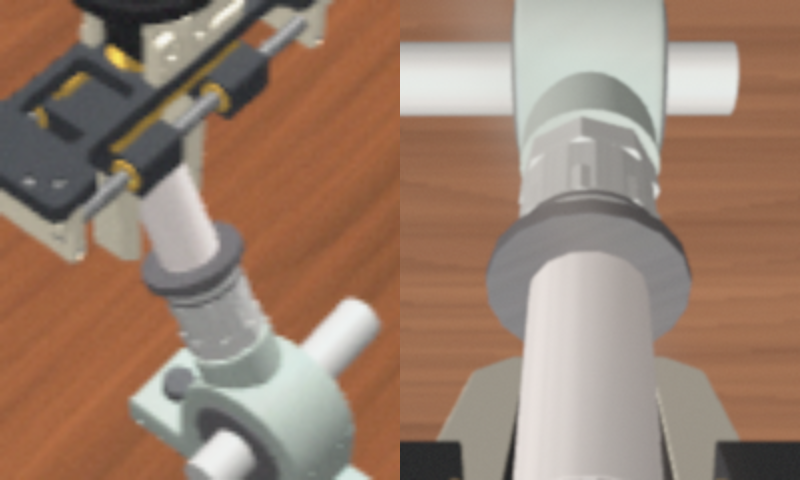

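Run:
```python
from f2 import *
p=load('scene20');cv2.imwrite('pics/c30.png',cv2.resize(p['img'][265:325,310:365],None,fx=10,fy=10,interpolation=cv2.INTER_CUBIC))
go('20',[.5387,-.1326,.1398],-90.16,(189,117,87,292),(246,142,363,276))
```

```text
26.79377414195581 [ 0.0742 -0.0163  0.0004] [ 0.07 -0.82 -0.75  0.06 -0.04 -0.5   0.39 -3.25  0.13]
mouth [ 0.5884 -0.1332  0.0926] axial -0.0016 perp(-x,-z dir) 0.0016 y 0.0
lip [ 0.5841 -0.1332  0.1011] axial 0.0079 perp(-x,-z dir) 0.0011 y 0.0
upper [ 0.5456 -0.133   0.1774] axial 0.0932 perp(-x,-z dir) -0.0037 y 0.0002
```

View pics/o20.png

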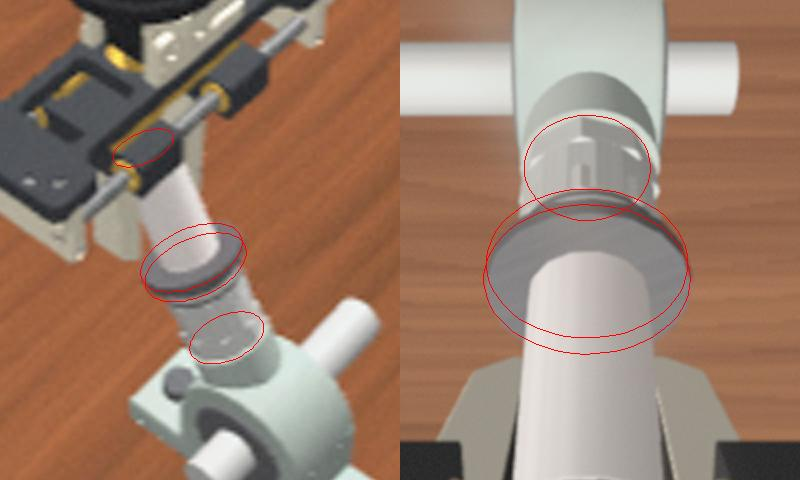

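View pics/c30.png

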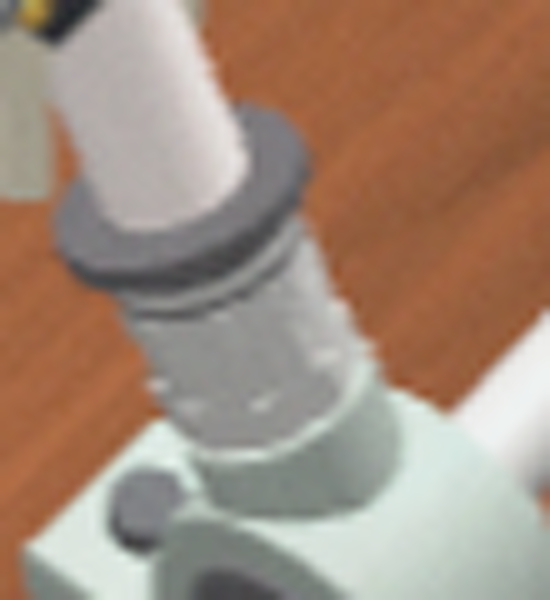

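Run:
```python
from f2 import *
for wf in [(189,117,87,292),(188,116,87,292)]:
  for c in (262,265):
    go('20',[.5387,-.1326,.1398],-90.16,wf,(246,142,362,c))
# seated prediction
pos=[.5387,-.1326,.1398]
import ov
A=np.array([-.5,0,.866])
for N in ([.589,-.1332,.0948],[.5880,-.1332,.0944]):
  N=np.array(N)
  for n,fx,box in (('scene20',8,(305,260,385,335)),):
    p=load(n); img=cv2.resize(p['img'],None,fx=fx,fy=fx,interpolation=cv2.INTER_CUBIC)
    for z,r in [(0,.021),(0,.0193),(.045,.026),(.051,.026)]:
        q=((proj(p,circ(N+z*A,A,r))+.5)*fx-.5).astype(int); cv2.polylines(img,[q.reshape(-1,1,2)],True,(0,0,255),1)
    x0,y0,x1,y1=[b*fx for b in box]; cv2.imwrite('pics/seat.png',img[y0:y1,x0:x1])
```

```text
26.168880541158668 [ 0.0742 -0.0164  0.0005] [-0.02  0.   -0.47  0.22 -0.1  -0.61  0.65 -0.01  0.16]
mouth [ 0.5878 -0.1333  0.0922] axial -0.0017 perp(-x,-z dir) 0.0023 y -0.0001
lip [ 0.5836 -0.1333  0.1007] axial 0.0078 perp(-x,-z dir) 0.0017 y -0.0001
upper [ 0.5459 -0.1332  0.1775] axial 0.0931 perp(-x,-z dir) -0.004 y 0.0
26.295469809499505 [ 0.0741 -0.0164  0.0005] [ 0.   -0.17 -0.55  0.2  -0.08 -0.58  0.64 -0.7   0.15]
mouth [ 0.5879 -0.1332  0.0923] axial -0.0016 perp(-x,-z dir) 0.0022 y -0.0
lip [ 0.5837 -0.1332  0.1009] axial 0.0079 perp(-x,-z dir) 0.0015 y -0.0
upper [ 0.5458 -0.1331  0.1775] axial 0.0932 perp(-x,-z dir) -0.004 y 0.0001
26.21639174511467 [ 0.0743 -0.0166  0.0005] [ 0.    0.05 -0.46  0.24 -0.01 -0.52  0.73  0.09  0.16]
mouth [ 0.5881 -0.1333  0.0922] axial -0.0018 perp(-x,-z dir) 0.0021 y -0.0001
lip [ 0.5839 -0.1333  0.1007] axial 0.0077 perp(-x,-z dir) 0.0015 y -0.0001
upper [ 0.5461 -0.1332  0.1774] axial 0.093 perp(-x,-z dir) -0.0042 y 0.0
26.342504824880738 [ 0.0742 -0.0166  0.0005] [ 0.03 -0.13 -0.54  0.22  0.   -0.49  0.71 -0.6   0.16]
mouth [ 0.5882 -0.1333  0.0923] axial -0.0017 perp(-x,-z dir) 0.0019 y -0.0001
lip [ 0.584  -0.1332  0.1008] axial 0.0077 perp(-x,-z dir) 0.0013 y -0.0
upper [ 0.546  -0.1331  0.1775] axial 0.0931 perp(-x,-z dir) -0.0041 y 0.0001
```

View pics/seat.png

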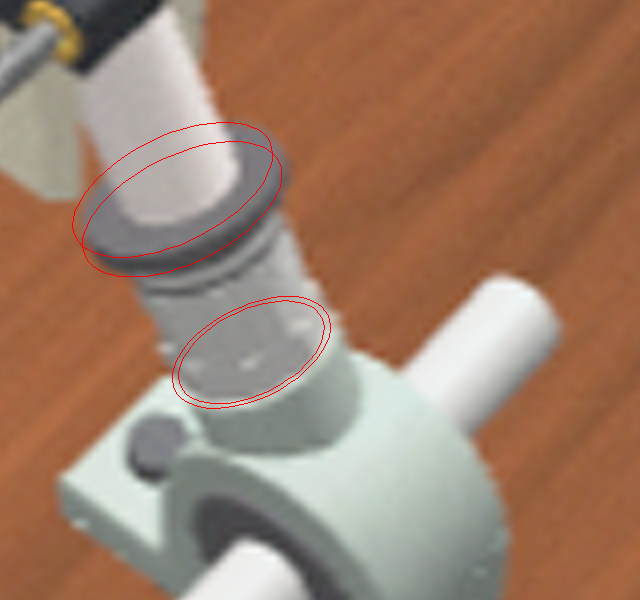

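{"fn": "jog_arm", "kwargs": {
  "commands": [1,0,0.0006,-0.001,0,1,0,0,0,0,1,0,0.0013,0.0007,0,1,0,0.0013,0.0008,0,1,0,0.0013,0.0008,0,1,0,0,0,0,1,0,0,0,0],
  "grip_force": 25
}}

```text
t: 24.95
tool_pos: [0.5352, -0.1326, 0.1371]
orientation: [-2.218, 2.224, -0.001]
force: [-0.3, -1.4, 3.7]
opening: 0.0291
```

Run:
```python
from fit import *
from plant import robot
st(robot)
for n in ['wrist','scene']:
    p=robot.read_camera(n); save(n+'21',p)
cv2.imwrite('pics/c31.png',np.hstack([cv2.resize(load('scene21')['img'][220:340,280:380],(400,480)),cv2.resize(load('wrist21')['img'][100:340,230:430],(400,480))]))
```

```text
t 24.95 pos [ 0.5352 -0.1326  0.1371] yaw -90.16 zax [ 0.001 -0.    -1.   ] F [-0.29 -1.43  3.69] M [-0.119 -0.162 -0.032] open 0.0291 q [-0.34  0.05  1.72  0.    1.37  1.24]
```

View pics/c31.png

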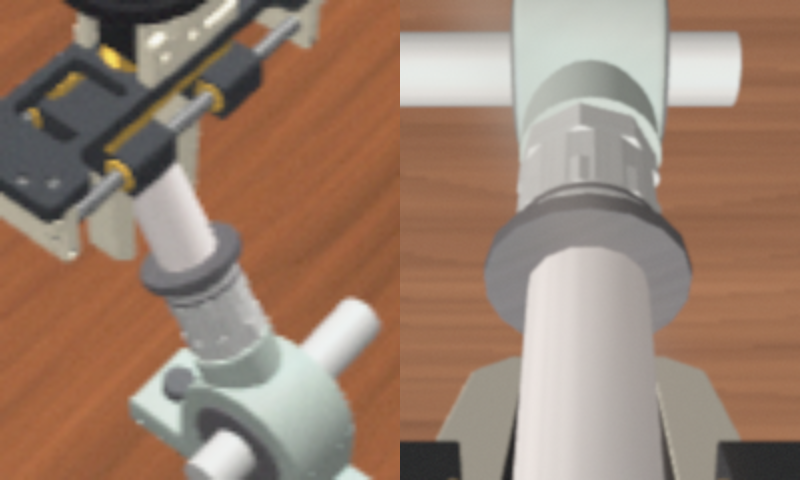

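Run:
```python
from f2 import *
go('21',[.5352,-.1326,.1371],-90.16,(182,103,86,292),(242,140,363,266))
```

```text
29.290551466449106 [ 0.0745 -0.0174  0.0003] [ 0.11 -0.09 -0.5   0.26  0.36 -0.31  0.85 -0.61  0.09]
mouth [ 0.589  -0.1331  0.0911] axial -0.0032 perp(-x,-z dir) 0.0018 y 0.0001
lip [ 0.5843 -0.1331  0.0994] axial 0.0063 perp(-x,-z dir) 0.0017 y 0.0001
upper [ 0.5425 -0.1329  0.174 ] axial 0.0918 perp(-x,-z dir) 0.0007 y 0.0003
```

View pics/o21.png

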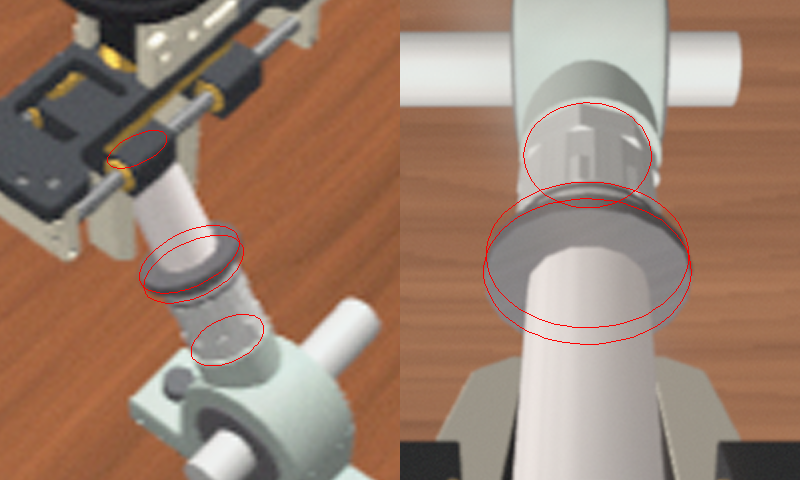

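{"fn": "jog_arm", "kwargs": {
  "commands": [1,0,0,0,0,1,0,0,0,0,1,0,-0.0004,0.0007,0,1,0,-0.0003,0.0005,0,1,0,0,0,0,1,0,0,0,0,1,0,0,0,0,1,0,0,0,0],
  "grip_force": 60
}}

```text
t: 25.72
tool_pos: [0.5358, -0.1326, 0.1371]
orientation: [-2.218, 2.224, -0.001]
force: [-4.2, 1.2, 14.6]
opening: 0.0289
```

Run:
```python
from fit import *
from plant import robot
s,_=st(robot); f=s['force']+np.array([0,0,4.]); print('axial',f@[-.5,0,.866],'perp',f@[-.866,0,-.5])
for n in ['wrist','scene']:
    p=robot.read_camera(n); save(n+'22',p)
cv2.imwrite('pics/c32.png',np.hstack([cv2.resize(load('scene22')['img'][220:340,280:380],(400,480)),cv2.resize(load('wrist22')['img'][100:340,230:430],(400,480))]))
```

```text
t 25.72 pos [ 0.5358 -0.1326  0.1371] yaw -90.16 zax [ 0. -0. -1.] F [-4.17  1.17 14.58] M [0.064 0.635 0.017] open 0.0289 q [-0.34  0.05  1.72 -0.    1.37  1.24]
axial 18.179635786469557 perp -5.680108493537777
```

View pics/c32.png

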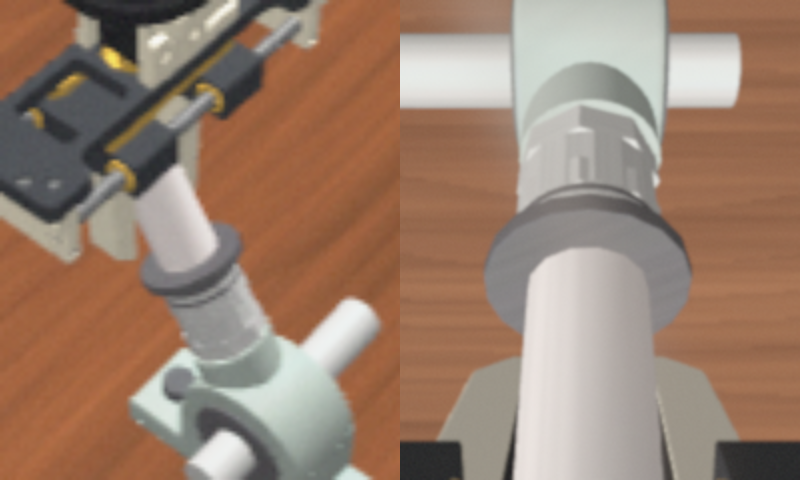

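{"fn": "jog_arm", "kwargs": {
  "commands": [1,0,0,0,0,1,0,0,0,0,1,0,0,0,0,1,0,0,0,0,1,0,0,0,0,1,0,0,0,0]
}}

```text
t: 26.32
tool_pos: [0.5358, -0.1326, 0.1372]
orientation: [-2.218, 2.224, -0.001]
force: [-5.5, 0.2, 14.9]
opening: 0.029
```

Run:
```python
from f2 import *
from plant import robot
s,_=st(robot); f=s['force']+np.array([0,0,4.]); print('axial',f@[-.5,0,.866],'perp',f@[-.866,0,-.5])
p=robot.read_camera('scene'); save('scene23',p)
a=cv2.resize(p['img'][260:320,300:370],(700,600),interpolation=cv2.INTER_CUBIC); cv2.imwrite('pics/c33.png',a)
go('22',[.5358,-.1326,.1371],-90.16,(183,105,86,292),(242,140,363,266))
```

```text
t 26.32 pos [ 0.5358 -0.1326  0.1372] yaw -90.16 zax [ 0. -0. -1.] F [-5.51  0.17 14.87] M [ 0.039  0.626 -0.028] open 0.029 q [-0.34  0.05  1.72 -0.    1.37  1.24]
axial 19.100878311959814 perp -4.662454387401309
28.866220552625716 [ 0.0742 -0.0173  0.0004] [ 0.14 -0.08 -0.49  0.26  0.46 -0.26  0.87 -0.64  0.12]
mouth [ 0.5889 -0.1331  0.0911] axial -0.0031 perp(-x,-z dir) 0.0019 y 0.0001
lip [ 0.5844 -0.1331  0.0995] axial 0.0064 perp(-x,-z dir) 0.0017 y 0.0001
upper [ 0.5431 -0.133   0.1743] axial 0.0918 perp(-x,-z dir) 0.0 y 0.0002
```

View pics/c33.png

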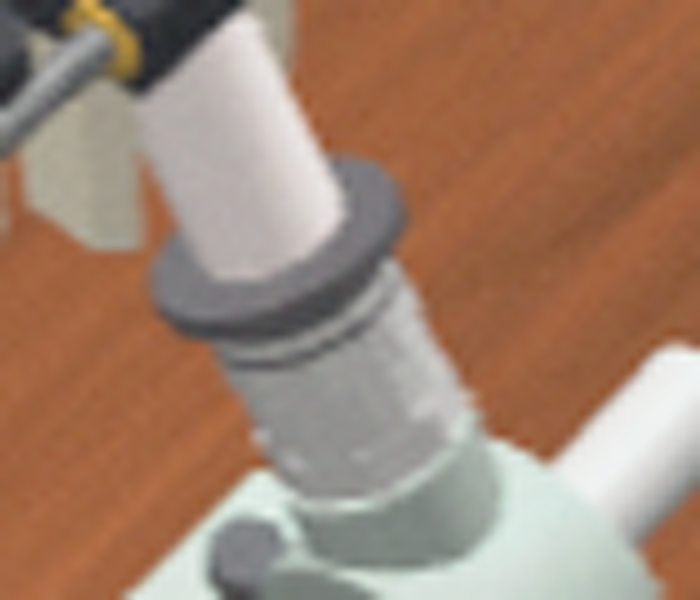

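View pics/scene23.png

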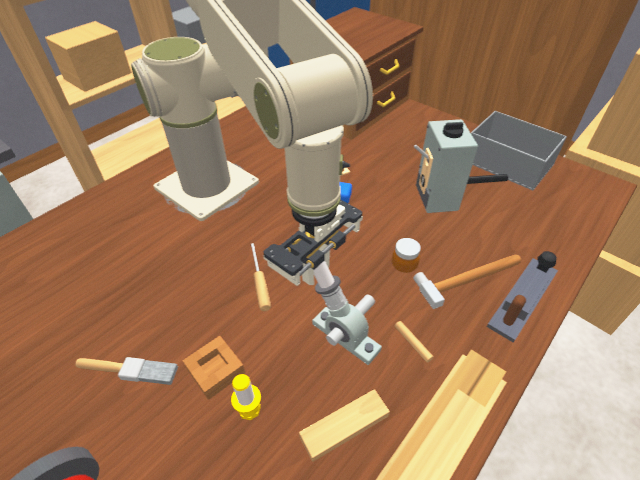

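The picture shows the coupler flush on the boss with its rim even all round. The axial push is steady at about 19 N and the tilt is about 29°. The tag still hangs on the peg (425,170), and the other items look undisturbed. Handing in.

Run:
```python
from h import *
from plant import robot
print(robot.close_job())
st(robot)
```

```text
the job is handed in; nothing more can be done
None
the job is handed in; nothing more can be done
```

I hung the right-hand tag on the stop box's peg and let go of it. I then took the greaser from the stand, snapped it onto the nipple and pressed it home. The job was handed in at about 26 s with the greaser still gripped at 60 N; no verdict is reported.

The tool can only point down. I therefore tilted the greaser in the fingers, first against the edge of the stand's recess and then on the nipple itself.

Last checks:
- **Tag:** it hangs hole end up against the box face.
- **Tilt:** the greaser's axis fits at about 29°, against 30° for the nipple.
- **Push:** about 18–19 N along the nipple's axis, steady over 0.6 s. The last 11 N moved the tool only about 0.6 mm, so the coupler is against something solid. In the picture it sits flush on the boss.
- **Other things on the bench:** none looks moved in the last picture; I did not measure them.

Checks that disagreed or were missing:
- **Position fit:** the camera fit puts the mouth 3 mm below and 2 mm to the side of my estimate of the boss face. A mouth below the face is impossible, so I put this down to calibration and measuring error.
- **Grip:** the handle slipped about 17 mm sideways in the fingers during the tilting, so the upper part of the fingers holds it. It stayed firm under the final push.
- **Valve pin:** I could not read how far it was pressed in.

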